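# Load the casting tray and start the clamp screw

## Robot

A 6-joint arm with a two-finger parallel gripper is mounted at the origin on the work surface. World frame = base frame: x ahead of the robot, y to its left, z up, the work surface at z = 0. Lengths are in mm, angles in rad, forces in N, time in s.
With the tool pointing down it reaches from about 275 to 1000 mm from the base axis. Payload 8.4 kg.
Tool frame: the origin (TCP) lies between the finger pads; the fingertips stand r.nose_length ahead of it and the grasp point (between the pads) lies 8 mm behind it (r.nose_length is the distance from the TCP to the fingertips, in mm); y points along the fingers, x is the direction in which the jaws open and shut, and the axes are right-handed (so a half turn about y gives the same grasp; the last joint's range is limited). The gripper opens to 85 mm and grips with 20 to 120 N. Pads are 22 mm wide; open, the fingers measure 114 mm over their backs; the gripper's body (76 mm by 85 mm) begins 54 mm behind the grasp point. The pads swing forward as they close: fully open they stand 13 mm farther back than shut.
Start: joints at [-0.002, 0.353, 1.633, -0, 1.155, -0.002], TCP at [625.002, -0, 242.281] pointing down, gripper open.
Joint ranges: [-2.63, 2.63], [-0.92, 2.1], [0.06, 2.66], [-1.3, 4.44], [0, 2.69], [-3.02, 3.02]. Speed limits (rad/s): [2.22, 2.22, 2.79, 3.14, 3.14, 3.14].

## Interface

Orientations are given as [roll, pitch, yaw] about the fixed x, y, z axes, in that order (R = Rz(yaw) Ry(pitch) Rx(roll)).
In Python, from rig import r, cams, order gives the robot as it stands. The module is installed in compiled form; this text tells all that it offers.
- The arm moves only by the shell command python3 -m crank 'ROWS' [FORCE]. ROWS is JSON, a list of rows, each a list of 7 numbers: the turn, a rotation vector about the tool's x, y, z in degrees, then the shift along the tool's x, y, z in cm, then the opening, from -1 (shut) to 1 (fully open). A call has exactly 10 rows; each row shifts and turns the pose as measured when the row begins, along the tool's axes as they then stand; what a row does not reach is not made up. A row lasts 1/12 s, in which the tool goes at most 41.7 mm and 7.16 degrees, less where a joint would pass 70% of its speed; a pose out of reach is approached as far as the arm can. A call with a gripper value outside its range is refused whole. The fingers move at their own pace and stop on an object; FORCE is the grip in N (left out, the last holds). Time passes only in rows, so rows that do not move let the fingers close, or fill a call up. It gives the time, the measured TCP pose, the force and the opening at its end, in the units of the state.
- r.sense(): the state, without advancing time (a new reading comes with each control period).
- cams.grab_frame(name): name is "scene" or "side" or "wrist"; returns the picture (480x640x3 uint8, blue, green, red); there is no depth.
- cams.camera_info(name): a dict with "intrinsics" (3x3 intrinsics, pixels), "view" (4x4, takes a point from world to camera coordinates); the wrist camera has in their place "hand_eye" (4x4, takes a point from camera to tool coordinates, whose origin is the TCP and whose axes are the tool frame's). Camera axes: x right, y up, looking along -z (the intrinsics and any distortion apply to the point x, -y, -z); pixel columns grow to the right and rows downward; lengths in mm; the calibration is good to about 2 mm. A picture is of the moment at which its call begins: read the wrist's pose just before it. camera_info takes no time and is no camera call.
- order.sign_off(): hands the job in, once; it reports no verdict.
The state is a dict: "clock": time; "qpos": joint angles; "qvel": joint speeds; "joint_efforts": joint torques, N m; "eef_pos": TCP position; "tcp_rot": TCP orientation; "contact_force": force on the tool from outside, world axes, zero at the start; "wrist_torque": the same for the moment, N m; "opening": opening from 0.0 (shut) to 1.0 (fully open).
Only numpy, scipy, OpenCV 4.12 (cv2) and the standard library are available. Lean on these libraries where they do the work, as an engineer would, in place of code of your own. Each camera call takes 0.05 s, during which the arm holds its last target.

## Task

Slide the white casting tray nose first into the black casting stand until it is fully home against the end stop. Then start the stand's clamp screw by its crank: turn it backward (anticlockwise from above) until you feel it drop into the start of its thread, then forward (clockwise) one full turn. Finish there, still gripping the crank's handle, with the tray home; leave the wash bottle, tip box and beaker where they stand.

Things in the scene. Friction and masses are not known exactly. Their poses are not given: they have to be found in the camera images.
- tray_fin (a point): Grip point of the loose white plastic casting tray (about 0.2 kg, flat on the bench): centre of the upright aluminium fin near its tail, 30 mm above the tray's underside. The fin is 12 mm thick (tray x), 36 mm long (tray y), its top 50 mm above the underside; pinch it across its thickness, only the 5 mm tray floor is beside it. y points along the tray to its nose, z up.
- tray_nose (a point): Middle of the lower front edge of the tray's nose, on the underside, 152 mm ahead of the fin's centre; axes as tray_fin. The tray is 70 mm wide and 170 mm long; its side walls and solid nose block, 18 to 20 mm high, begin 39 mm ahead of the fin's centre.
- home (a point): Where tray_nose must arrive on the black casting stand (fixed to the bench): on the deck, at the face of the end stop. y is the direction in which the tray slides in, z up. The deck's top is 6 mm above the bench, 124 mm wide, and begins 215 mm before this point. 25 mm before this point a bridge (124 x 66 mm, underside 60 mm above the bench) carries the clamp screw.
- mouth (a point): Middle of the channel's entrance, on the deck, 85 mm before home, same axes. From here to home the channel is straight, 73 mm wide (1.5 mm play each side of the tray), between rails 14 mm high. Outward of it the rails flare for about 29 mm, widening to about 87 mm.
- boss_top (a point): Centre of the top of the round aluminium threaded boss, 60 mm in diameter, on the bridge, 106 mm above the bench; on the vertical screw axis. Its thread is hidden inside. Turned forward before it has dropped, the screw jams without going in. The thread is right-handed, 8 mm per turn. Its yaw means nothing.
- screw_top (a point): Centre of the top of the screw's hub, on the screw axis, 138 mm above the bench at the start; its x axis points along the crank arm to the handle. Turned backward (anticlockwise from above) by an amount that differs each time, roughly 40 to 135 degrees, the screw drops 8 mm by its own weight; within 30 degrees more a shoulder stops it. One forward turn then lowers it 8 mm more. Turns with under 1 N at the handle.
- spinner: The crank's handle: black upright cylinder, 16 mm in diameter, 50 mm tall, origin at its centre (170 mm above the bench at the start), 35 mm from the screw axis, bottom 8 mm above the crank arm. It spins freely on its pin and floats easily on it, 8 mm down and 24 mm up, so a gripper holding it can circle the screw axis at one height without turning while the screw goes down. Its yaw means nothing.
- wash_bottle: White bystander bottle, 68 mm in diameter, 170 mm tall; origin at the centre of its underside. Leave alone.
- tip_box: Grey bystander box of pipette tips, 85 x 120 x 53 mm; origin at the centre of its underside. Leave alone.
- beaker: Glass bystander beaker, 68 mm in diameter, 85 mm tall; origin at the centre of its underside. Leave alone.
Mind the look-alikes: they are no part of the job. Leave any green, turquoise or yellow look-alike of the part that bears tray_fin alone.

How it is judged:
By the outcome, as a careful person would: the job done as asked, in the order asked, and still so for the second after the job is handed in, while the arm keeps its last pose, push and grip.
It also fails if it takes over 70 s, if anything falls off the work surface, if the arm or the gripper's body presses on something with over 40 N, if the wrist force passes 120 N, or if a joint passes its speed limit or range.

## Working session

There is one attempt and no reset: what is moved stays moved. The work goes in short steps, Python scripts to look and compute and a shell command to move; the robot and the scene stay as the last step left them, time stands still between calls to the robot, and variables do not carry over. Pictures are saved under pics/ and viewed, and the job is handed in when it is done.

```bash
mkdir -p pics; ls; cat > h.py <<'E'
import numpy as np, cv2
from rig import r, cams, order
from scipy.spatial.transform import Rotation as Ro
def info(n):
    i=cams.camera_info(n); return i
def T():
    s=r.sense(); M=np.eye(4); M[:3,:3]=Ro.from_euler('xyz',s['tcp_rot']).as_matrix(); M[:3,3]=s['eef_pos']; return M
E
python3 - <<'E'
from h import *
s=r.sense(); print(s, r.nose_length)
for n in ["scene","side","wrist"]:
    i=cams.camera_info(n); print(n,{k:(np.round(v,4).tolist() if not isinstance(v,str) else v) for k,v in i.items()})
    cv2.imwrite(f"pics/{n}0.png",cams.grab_frame(n))
E
```

```text
pics
{'clock': 0.0, 'qpos': array([-2.38365174e-03,  3.53646958e-01,  1.63416396e+00, -2.60265076e-06,
        1.15517219e+00, -2.39093229e-03]), 'qvel': array([ 0.0004527 ,  0.00056947, -0.00015386, -0.00045227,  0.0007077 ,
        0.00083074]), 'joint_efforts': array([-2.03471049e-03, -6.05236173e+01, -3.42063046e+01, -2.62302356e-04,
        9.48130677e-03,  3.61521288e-06]), 'eef_pos': array([6.24530921e+02, 1.05474229e-02, 2.41549642e+02]), 'tcp_rot': array([-1.57079538e+00,  1.39045965e-03,  8.33371633e-06]), 'contact_force': array([-0.17579678, -1.00464013,  0.37261938]), 'wrist_torque': array([0.00615816, 0.01864305, 0.04690378]), 'opening': 1.0066174323339099} 11.0
scene {'intrinsics': [[508.0601, 0.0, 320.5222], [0.0, 508.0601, 242.7848], [0.0, 0.0, 1.0]], 'view': [[-0.7966, 0.6043, -0.0158, 492.9983], [-0.4219, -0.537, 0.7305, 85.858], [0.433, 0.5886, 0.6827, -1563.0123], [0.0, 0.0, 0.0, 1.0]]}
side {'intrinsics': [[434.3308, 0.0, 322.6642], [0.0, 434.3308, 235.7503], [0.0, 0.0, 1.0]], 'view': [[0.9802, -0.1982, -0.0019, -538.9812], [0.1545, 0.7575, 0.6343, -56.7979], [-0.1243, -0.622, 0.7731, -1143.5456], [0.0, 0.0, 0.0, 1.0]]}
wrist {'intrinsics': [[363.2937, 0.0, 316.5276], [0.0, 363.2937, 241.6558], [0.0, 0.0, 1.0]], 'hand_eye': [[1.0, -0.0014, 0.001, -0.2298], [0.0013, 0.2915, -0.9566, -131.6303], [0.0011, 0.9566, 0.2915, 73.2154], [0.0, 0.0, 0.0, 1.0]]}
```

View images.

View pics/scene0.png

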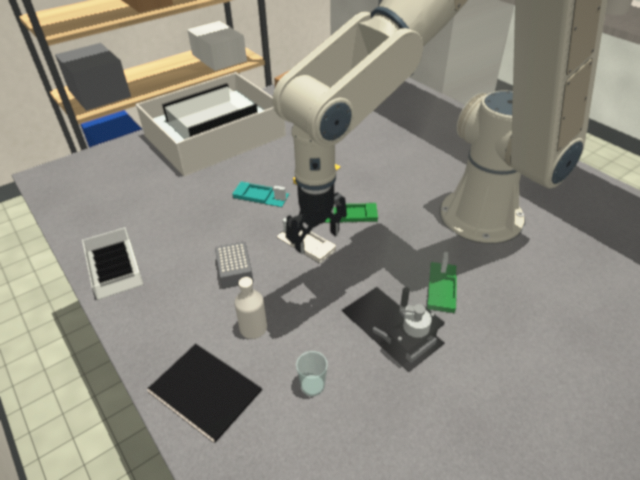

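View pics/side0.png

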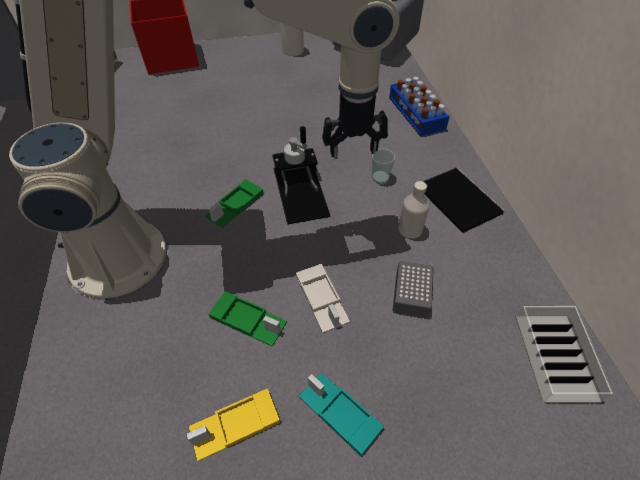

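View pics/wrist0.png

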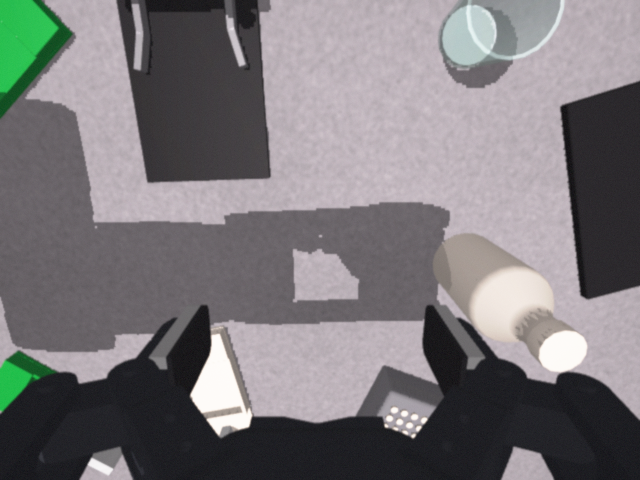

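```bash
python3 - <<'E'
import cv2
s=cv2.imread('pics/side0.png')
a=cv2.resize(s[255:340,280:365],None,fx=7,fy=7,interpolation=cv2.INTER_CUBIC); cv2.imwrite('pics/c_tray.png',a)
a=cv2.resize(s[120:230,255:345],None,fx=5.4,fy=5.4,interpolation=cv2.INTER_CUBIC); cv2.imwrite('pics/c_stand.png',a)
s=cv2.imread('pics/scene0.png')
a=cv2.resize(s[270:380,330:470],None,fx=5.4,fy=5.4,interpolation=cv2.INTER_CUBIC); cv2.imwrite('pics/c_stand2.png',a)
E
```

```text
(no output)
```

View pics/c_tray.png

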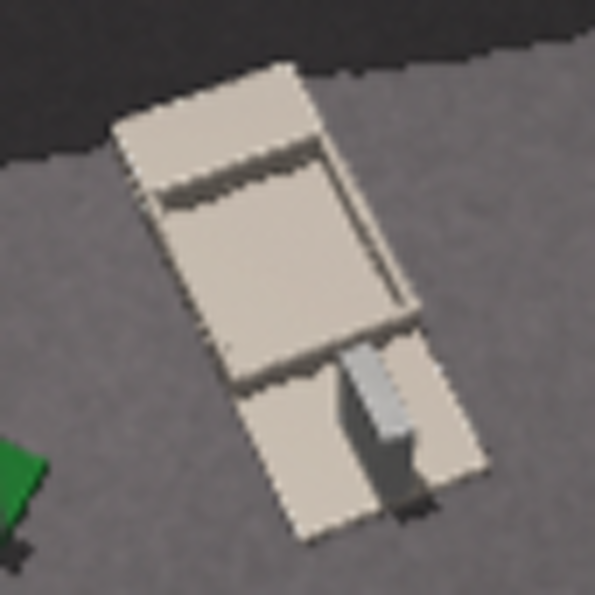

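View pics/c_stand.png

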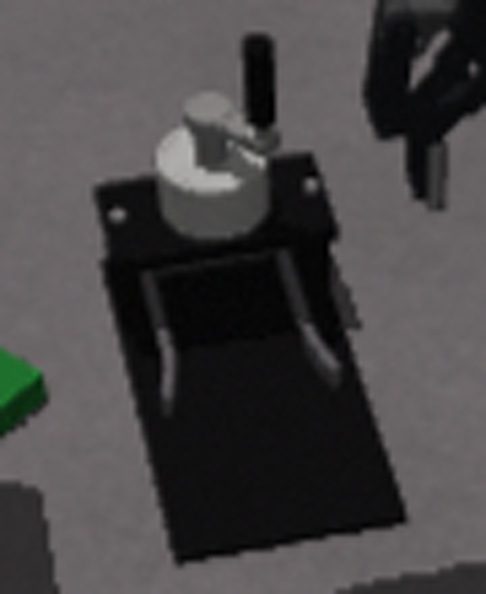

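View pics/c_stand2.png

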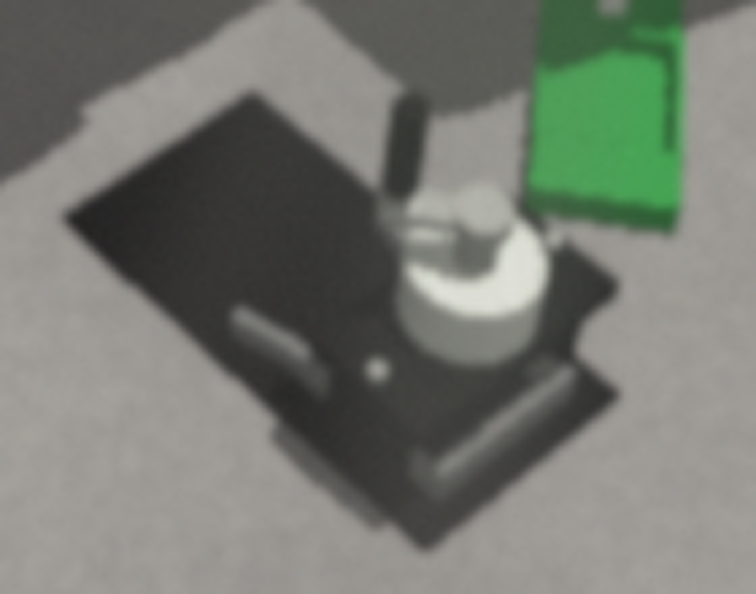

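```bash
cat >> h.py <<'E'
def ray(n,uv,cam=None):
    i=cams.camera_info(n); K=i['intrinsics']
    d=np.linalg.inv(K)@np.array([uv[0],uv[1],1.]); d=np.array([d[0],-d[1],-d[2]])
    if n=='wrist': X=(T() if cam is None else cam)@i['hand_eye']
    else: X=np.linalg.inv(i['view'])
    return X[:3,3],X[:3,:3]@d
def onz(n,uv,z,cam=None):
    o,d=ray(n,uv,cam); return o+d*(z-o[2])/d[2]
def tri(l):
    A=np.zeros((3,3));b=np.zeros(3)
    for n,uv in l:
        o,d=ray(n,uv); d=d/np.linalg.norm(d); P=np.eye(3)-np.outer(d,d); A+=P;b+=P@o
    p=np.linalg.solve(A,b)
    return p,[np.linalg.norm(np.cross(ray(n,uv)[1]/np.linalg.norm(ray(n,uv)[1]),p-ray(n,uv)[0])) for n,uv in l]
E
python3 - <<'E'
from h import *
np.set_printoptions(precision=1,suppress=True)
c=lambda o,s,p:[(p[0]+.5)/s-.5+o[0],(p[1]+.5)/s-.5+o[1]]
t=lambda p:c((280,255),7,p); a=lambda p:c((255,120),5.4,p); b=lambda p:c((330,270),5.4,p)
for nm,p,z in [('tailL',(300,538),5),('tailR',(488,463),5),('noseL',(112,127),19),('noseR',(290,62),19),('f1',(338,350),50),('f2',(362,340),50),('f3',(412,432),50),('f4',(382,440),50),('wallR',(420,310),19)]:
    print(nm,onz('side',t(p),z))
for nm,p in [('dL',(178,562)),('dR',(405,520))]: print(nm,onz('side',a(p),6))
for nm,p in [('dR',(65,217)),('dL',(253,92)),('back',(425,548)),('backL',(618,397))]: print(nm,onz('scene',b(p),6))
for nm,p in [('bL',(97,187)),('bR',(313,155))]: print(nm,onz('side',a(p),66))
print('hub',onz('side',a((209,106)),138),onz('scene',b((483,205)),138),tri([('side',a((209,106))),('scene',b((483,205)))]))
print('boss',onz('side',a((213,165)),106))
print('spin top',onz('side',a((258,38)),195),onz('scene',b((412,97)),195),tri([('side',a((258,38))),('scene',b((412,97)))]))
E
```

```text
tailL [ 484.8 -319.3    5. ]
tailR [ 552.  -304.8    5. ]
noseL [ 449.4 -154.8   19. ]
noseR [ 517.4 -139.5   19. ]
f1 [ 505.9 -278.1   50. ]
f2 [ 514.4 -276.    50. ]
f3 [ 523.  -312.3   50. ]
f4 [ 512.9 -313.2   50. ]
wallR [ 540.5 -250.7   19. ]
dL [454.6  21.7   6. ]
dR [575.3  26.7   6. ]
dR [576.   32.4   6. ]
dL [453.9  27.8   6. ]
back [568.9 265.    6. ]
backL [447.7 261.7   6. ]
bL [447.4 251.8  66. ]
bR [570.2 254.8  66. ]
hub [509.  218.2 138. ] [506.8 215.9 138. ] (array([508.4, 216.6, 139.6]), [np.float64(0.5118588256213427), np.float64(0.5118588256213648)])
boss [508.  209.1 106. ]
spin top [533.3 194.3 195. ] [528.4 188.9 195. ] (array([531.9, 190.7, 198.4]), [np.float64(1.0129464217578297), np.float64(1.0129464217578876)])
```

```bash
python3 -m crank '[[0,0,0,-1.4,0,-3.7,1],[0,0,0,-1.4,0,-3.7,1],[0,0,0,-1.4,0,-3.7,1],[0,0,0,-1.4,0,-3.7,1],[0,0,0,-1.4,0,-3.7,1],[0,0,0,-1.4,0,-3.7,1],[0,0,0,-1.4,0,-3.7,1],[0,0,0,-1.2,0,-3.6,1],[0,-6,0,0,1,0,1],[0,-6,0,0,1,0,1]]' 80; python3 - <<'E'
from h import *
np.set_printoptions(precision=1,suppress=True)
s=r.sense();print(s['clock'],s['eef_pos'],np.degrees(s['tcp_rot']),s['contact_force'])
cv2.imwrite('pics/w1.png',cams.grab_frame('wrist'));
f=cams.grab_frame('scene'); cv2.imwrite('pics/s1.png',f); 
for nm,p in [('bottle',(412,234)),('box',(400,310)),('gfin',(272,325)),('gcorner',(286,330)),('beaker',(381,180))]: print(nm,onz('side',p,0))
print(onz('side',(272,320),50))
E
```

```text
clock: 0.98
eef_pos: [510.4, -306.8, 220.5]
tcp_rot: [-1.572, -0.0, 0.218]
contact_force: [-0.9, 0.6, -0.5]
opening: 1.003
0.9833 [ 510.4 -306.8  220.5] [-90.1  -0.   12.5] [-0.9  0.6 -0.5]
bottle [784.2 -78.6   0. ]
box [ 678.8 -298.6    0. ]
gfin [ 372.8 -277.1    0. ]
gcorner [ 403.  -296.3    0. ]
beaker [761.2 144.8   0. ]
[ 375.5 -291.9   50. ]
```

View pics/w1.png

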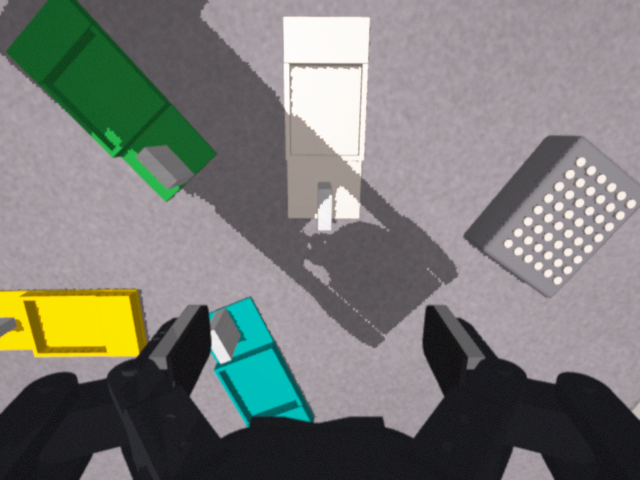

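View pics/s1.png

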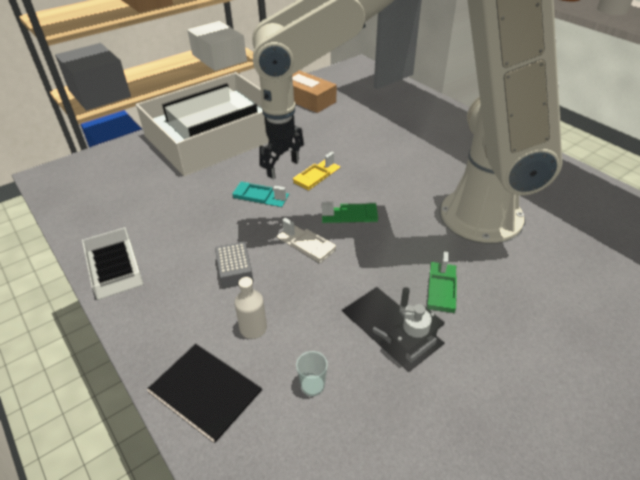

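```bash
python3 - <<'E'
from h import *
np.set_printoptions(precision=1,suppress=True)
w=cv2.imread('pics/w1.png'); cv2.imwrite('pics/w1c.png',cv2.resize(w[150:260,260:400],None,fx=5,fy=5,interpolation=cv2.INTER_CUBIC))
for nm,p,z in [('nL',(284,17),19),('nR',(369,17),19),('tL',(288,218),5),('tR',(361,220),5),('f',(318,182),50),('f',(331,182),50),('f',(331,230),50),('f',(318,230),50)]: print(nm,onz('wrist',p,z))
E
```

```text
nL [ 448.4 -153.9   19. ]
nR [ 515.1 -139.2   19. ]
tL [ 483.2 -319.1    5. ]
tR [ 553.2 -305.7    5. ]
f [ 502.8 -272.8   50. ]
f [ 513.3 -270.5   50. ]
f [ 522.6 -310.4   50. ]
f [ 511.7 -312.8   50. ]
```

View pics/w1c.png

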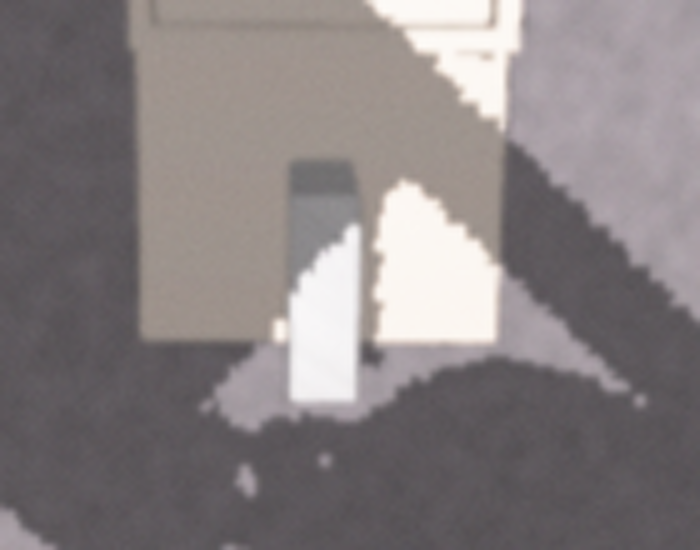

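```bash
python3 -m crank '[[0,0,0,0.3,2,0.6,1],[0,0,0,0.3,2,0.5,1],[0,0,0,0,2.5,0,1],[0,0,0,0,2.5,0,1],[0,0,0,0,2.5,0,1],[0,0,0,0,2,0,1],[0,0,0,0,1,0,1],[0,0,0,0,0,0,1],[0,0,0,0,0,0,1],[0,0,0,0,0,0,1]]'; python3 - <<'E'
from h import *
np.set_printoptions(precision=1,suppress=True)
s=r.sense();print(s['clock'],s['eef_pos'],np.degrees(s['tcp_rot']),s['contact_force'])
cv2.imwrite('pics/w2.png',cams.grab_frame('wrist'));
f=cams.grab_frame('side'); cv2.imwrite('pics/d2.png',cv2.resize(f[200:400,200:480],None,fx=2.8,fy=2.8)) 
E
```

```text
clock: 1.92
eef_pos: [518.8, -289.2, 74.0]
tcp_rot: [-1.572, -0.003, 0.188]
contact_force: [-0.1, -0.3, -0.8]
opening: 1.0
1.9167 [ 518.8 -289.2   74. ] [-90.1  -0.2  10.8] [-0.1 -0.3 -0.8]
```

View pics/w2.png

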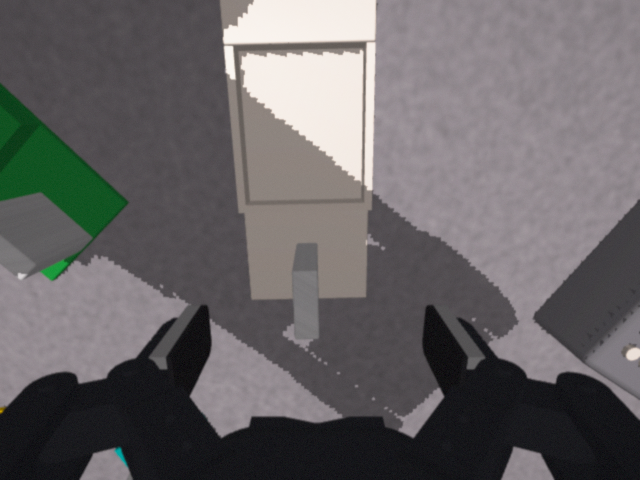

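View pics/d2.png

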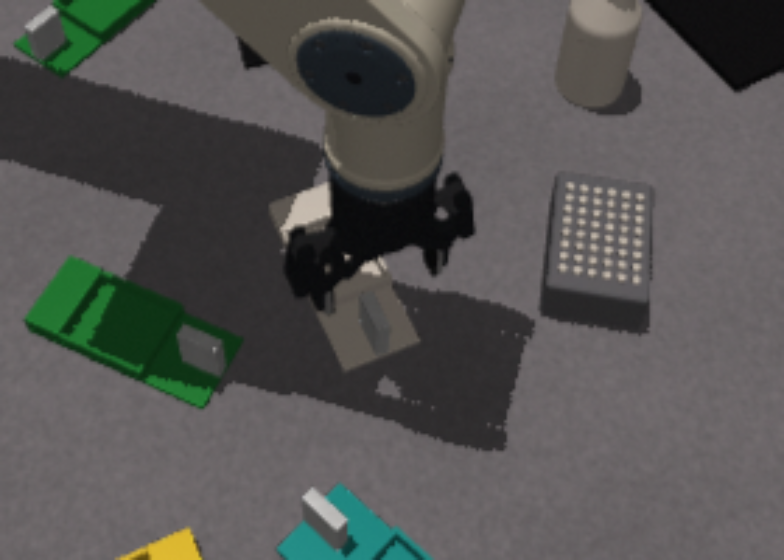

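```bash
python3 - <<'E'
from h import *
np.set_printoptions(precision=1,suppress=True)
for p in [(294,276),(317,276),(319,338),(295,340),(306,307)]: print(onz('wrist',p,50))
for p in [(251,299),(366,297)]: print(onz('wrist',p,5))
s=r.sense();print(s['eef_pos'])
E
```

```text
[ 506.8 -282.8   50. ]
[ 517.3 -280.8   50. ]
[ 524.4 -312.7   50. ]
[ 513.1 -316.    50. ]
[ 515.1 -297.3   50. ]
[ 484.4 -321.3    5. ]
[ 552.8 -306.9    5. ]
[ 519.2 -289.6   74.6]
```

```bash
python3 -m crank '[[0,-1.5,0,-0.55,0,-0.55,1],[0,0,0,0,0,0,1],[0,0,0,0,1.5,0,1],[0,0,0,0,1.5,0,1],[0,0,0,0,1.2,0,1],[0,0,0,0,0.8,0,1],[0,0,0,0,0,0,1],[0,0,0,0,0,0,1],[0,0,0,0,0,0,1],[0,0,0,0,0,0,1]]'; python3 - <<'E'
from h import *
np.set_printoptions(precision=1,suppress=True)
s=r.sense();print(s['clock'],s['eef_pos'],np.degrees(s['tcp_rot']),s['contact_force'])
cv2.imwrite('pics/w3.png',cams.grab_frame('wrist'));
E
```

```text
clock: 2.85
eef_pos: [520.8, -298.9, 30.8]
tcp_rot: [-1.582, -0.014, 0.209]
contact_force: [-0.6, -0.3, -1.0]
opening: 0.999
2.85 [ 520.8 -298.9   30.8] [-90.6  -0.8  12. ] [-0.6 -0.3 -1. ]
```

View pics/w3.png

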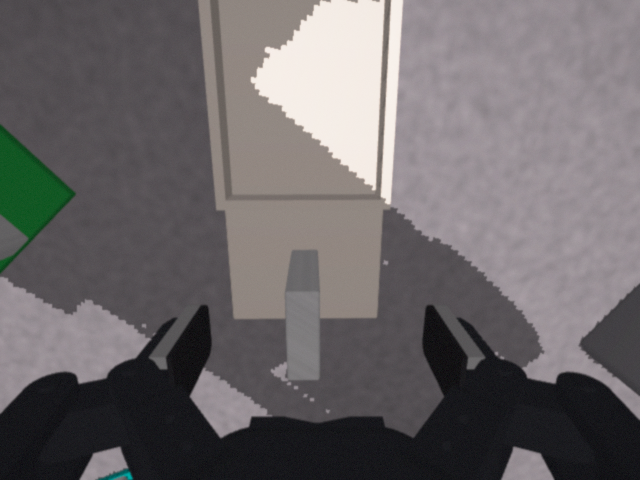

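```bash
cat >> h.py <<'E'
def go(p,yaw):
    s=r.sense(); R=Ro.from_euler('xyz',s['tcp_rot']); G=Ro.from_euler('xyz',[-90,0,yaw],degrees=True)
    print('t',s['clock'],'pos',np.round(s['eef_pos'],1),'rot',np.round(np.degrees(s['tcp_rot']),2),'F',np.round(s['contact_force'],1),'open',round(s['opening'],3))
    print('need turn deg',np.round(np.degrees((R.inv()*G).as_rotvec()),2),'shift cm',np.round(R.inv().apply(np.array(p)-s['eef_pos'])/10,2))
E
python3 -c "
from h import *
go([514.5,-296.5,22],12.3)"
```

```text
t 2.9 pos [ 520.8 -298.9   30.9] rot [-90.65  -0.81  12.  ] F [-0.3 -0.3  0.3] open 0.997
need turn deg [ 0.65 -0.31  0.81] shift cm [-0.58  0.88  0.38]
```

```bash
python3 -m crank '[[0.6,-0.3,0.8,-0.55,0,0.4,1],[0,0,0,0,0,0,1],[0,0,0,0,0.7,0,1],[0,0,0,0,0.3,0,1],[0,0,0,0,0,0,1],[0,0,0,0,0,0,-0.5],[0,0,0,0,0,0,-1],[0,0,0,0,0,0,-1],[0,0,0,0,0,0,-1],[0,0,0,0,0,0,-1]]' 80; python3 - <<'E'
from h import *
go([514.5,-296.5,22],12.3)
cv2.imwrite('pics/w4.png',cams.grab_frame('wrist'));
E
```

```text
clock: 3.73
eef_pos: [514.5, -296.2, 20.8]
tcp_rot: [-1.572, 0.0, 0.215]
contact_force: [-0.5, 0.1, 0.4]
opening: 0.299
t 3.7333 pos [ 514.5 -296.2   20.8] rot [-9.005e+01  1.000e-02  1.232e+01] F [-0.5  0.1  0.4] open 0.299
need turn deg [ 0.05  0.02 -0.01] shift cm [-0.   -0.12 -0.03]
```

View pics/w4.png

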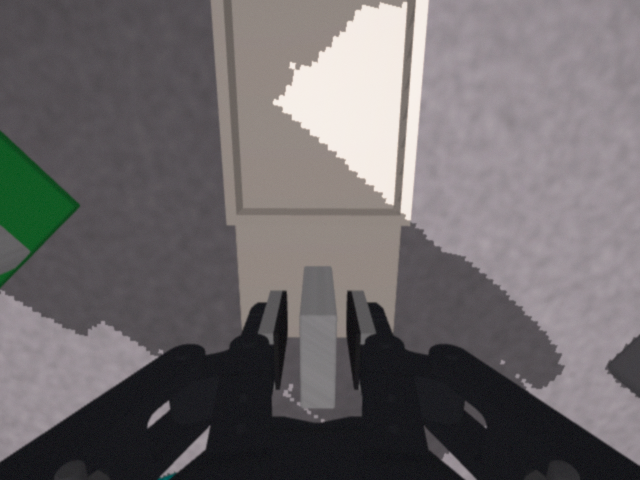

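```bash
python3 -m crank '[[0,0,0,0,0,0,-1],[0,0,0,0,0,0,-1],[0,0,0,0,0,0,-1],[0,0,0,0,0,0,-1],[0,0,0,0,0,0,-1],[0,0,0,0,-0.8,0,-1],[0,0,0,0,-0.8,0,-1],[0,0,0,0,-0.5,0,-1],[0,0,0,0,0,0,-1],[0,0,0,0,0,0,-1]]' 80; python3 - <<'E'
from h import *
go([514.5,-296.5,40],12.3)
cv2.imwrite('pics/w5.png',cams.grab_frame('wrist'));
f=cams.grab_frame('side'); cv2.imwrite('pics/d5.png',cv2.resize(f[100:400,200:480],None,fx=2,fy=2)) 
E
```

```text
clock: 4.62
eef_pos: [514.5, -296.2, 44.4]
tcp_rot: [-1.572, 0.0, 0.215]
contact_force: [-0.2, -0.3, -1.2]
opening: 0.129
t 4.6167 pos [ 514.5 -296.2   44.4] rot [-9.007e+01  1.000e-02  1.233e+01] F [-0.2 -0.3 -1.2] open 0.129
need turn deg [ 0.07  0.03 -0.01] shift cm [-0.    0.44 -0.03]
```

View pics/w5.png

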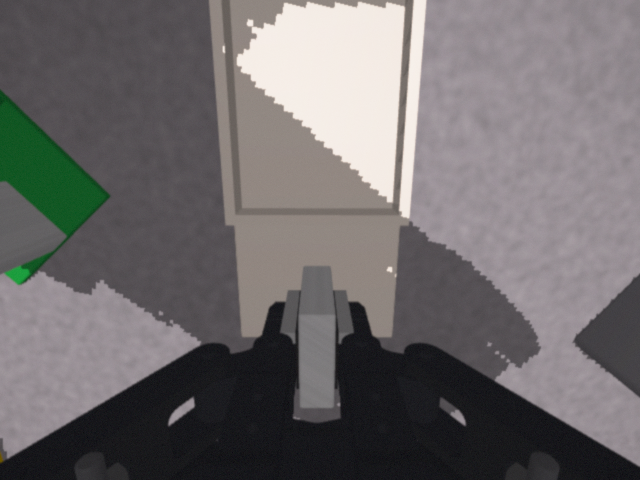

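View pics/d5.png

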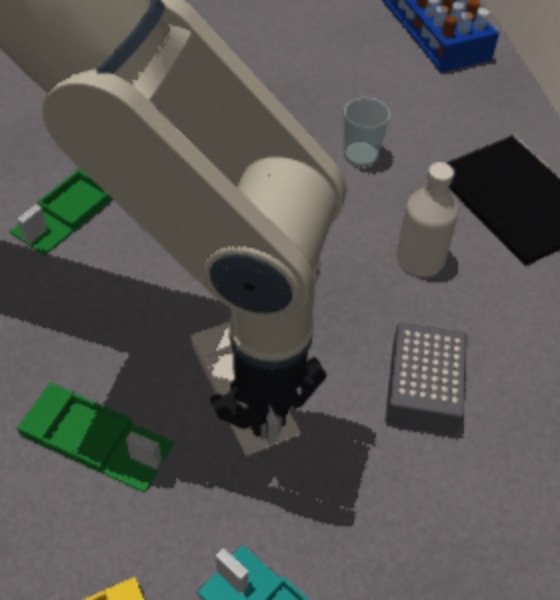

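```bash
python3 -m crank '[[0,5,0,0,0,0.5,-1],[0,5,0,0,0,1,-1],[0,0,0,0.2,0,2,-1],[0,0,0,0.2,0,2.5,-1],[0,0,0,0.2,0,2.5,-1],[0,0,0,0.2,0,2.5,-1],[0,0,0,0.2,0,2.5,-1],[0,0,0,0.2,0,1.5,-1],[0,0,0,0,0,0.5,-1],[0,0,0,0,0,0,-1]]' 80; python3 - <<'E'
from h import *
go([521,-130,40],2.2)
cv2.imwrite('pics/w6.png',cams.grab_frame('wrist'));
f=cams.grab_frame('side'); cv2.imwrite('pics/d6.png',f) 
E
```

```text
clock: 5.55
eef_pos: [518.2, -136.0, 41.8]
tcp_rot: [-1.572, 0.002, 0.029]
contact_force: [0.7, 0.0, -1.2]
opening: 0.131
t 5.55 pos [ 518.2 -136.    41.8] rot [-90.08   0.11   1.65] F [ 0.7  0.  -1.2] open 0.131
need turn deg [ 0.08 -0.55 -0.11] shift cm [0.29 0.18 0.59]
```

View pics/w6.png

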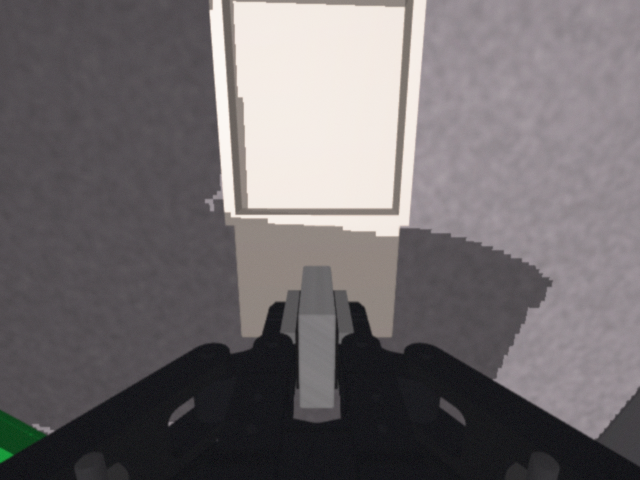

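View pics/d6.png

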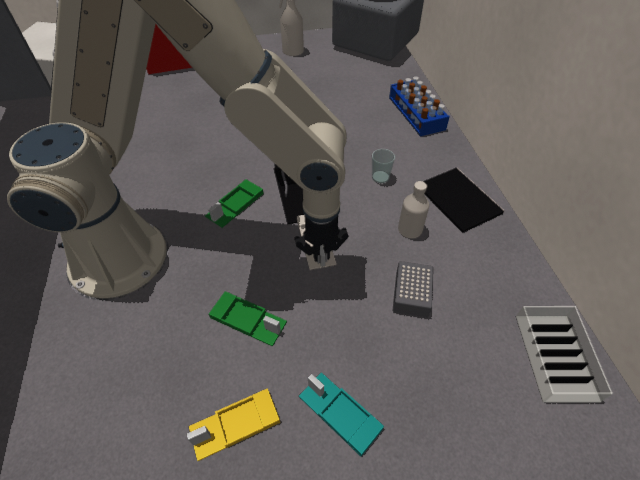

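```bash
python3 - <<'E'
from h import *
np.set_printoptions(precision=1,suppress=True)
w=cv2.imread('pics/wrist0.png'); cv2.imwrite('pics/w0c.png',cv2.resize(w[0:190,110:290],None,fx=3.1,fy=3.1,interpolation=cv2.INTER_CUBIC))
M=np.eye(4); M[:3,:3]=Ro.from_euler('xyz',[-1.570795,0.00139,0]).as_matrix(); M[:3,3]=[624.53,0,241.55]
for p in [(148,181),(270,178),(260,13),(122,13)]: print(onz('wrist',p,6,M))
E
```

```text
[453.8  24.9   6. ]
[576.8  28.    6. ]
[573.2 173.2   6. ]
[450.7 173.2   6. ]
```

View pics/w0c.png

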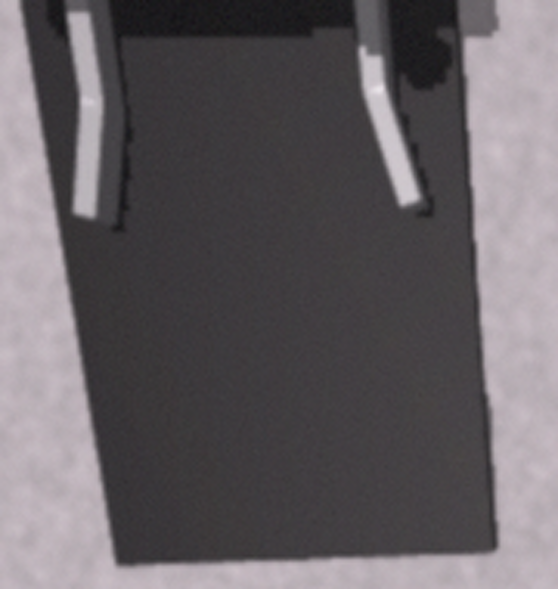

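```bash
python3 - <<'E'
from h import *
np.set_printoptions(precision=1,suppress=True)
M=np.eye(4); M[:3,:3]=Ro.from_euler('xyz',[-1.570795,0.00139,0]).as_matrix(); M[:3,3]=[624.53,0,241.55]
f=lambda p:onz('wrist',((p[0]+.5)/3.1-.5+110,(p[1]+.5)/3.1-.5),20,M)
for a,b in [((103,100),(366,95)),((97,217),(402,207)),((92,12),(358,40))]: print(f(a),f(b),(f(a)+f(b))/2)
g=lambda p:onz('wrist',((p[0]+.5)/3.1-.5+110,(p[1]+.5)/3.1-.5),6,M)
print([g(p) for p in [(117,564),(497,548),(24,10),(460,20)]])
E
```

```text
[473.2 155.   20. ] [546.7 156.3  20. ] [509.9 155.7  20. ]
[467.3 125.2  20. ] [555.  127.9  20. ] [511.1 126.5  20. ]
[473.1 176.4  20. ] [545.4 169.7  20. ] [509.3 173.1  20. ]
[array([453.2,  24.3,   6. ]), array([576.9,  29.6,   6. ]), array([447.8, 181. ,   6. ]), array([571.7, 178.6,   6. ])]
```

```bash
python3 -m crank '[[0,-0.3,-0.1,0.05,0,1,-1],[0,0,0,0,0,1.5,-1],[0,0,0,0,0,1.8,-1],[0,0,0,0,0,1.8,-1],[0,0,0,0,0,1.8,-1],[0,0,0,0,0,1,-1],[0,0,0,0,0,0.5,-1],[0,0,0,0,0.4,0,-1],[0,0,0,0,0.4,0,-1],[0,0,0,0,0,0,-1]]' 80; python3 - <<'E'
from h import *
go([516.5,-42,27.2],1.9)
cv2.imwrite('pics/w7.png',cams.grab_frame('wrist'));
f=cams.grab_frame('scene'); cv2.imwrite('pics/s7.png',cv2.resize(f[200:400,300:500],None,fx=3,fy=3)) 
E
```

```text
clock: 6.48
eef_pos: [517.6, -45.6, 33.2]
tcp_rot: [-1.574, -0.004, 0.025]
contact_force: [0.1, -0.7, -2.0]
opening: 0.129
t 6.4833 pos [517.6 -45.6  33.2] rot [-90.19  -0.23   1.43] F [ 0.1 -0.7 -2. ] open 0.129
need turn deg [ 0.19 -0.47  0.23] shift cm [-0.11  0.6   0.36]
```

View pics/s7.png

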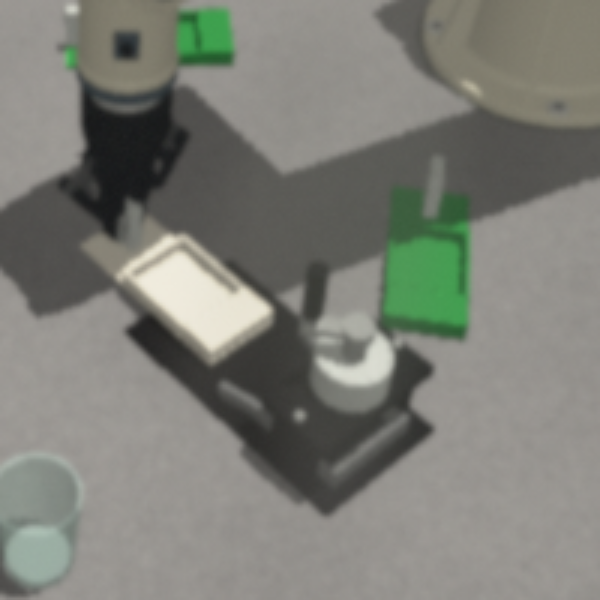

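View pics/w7.png

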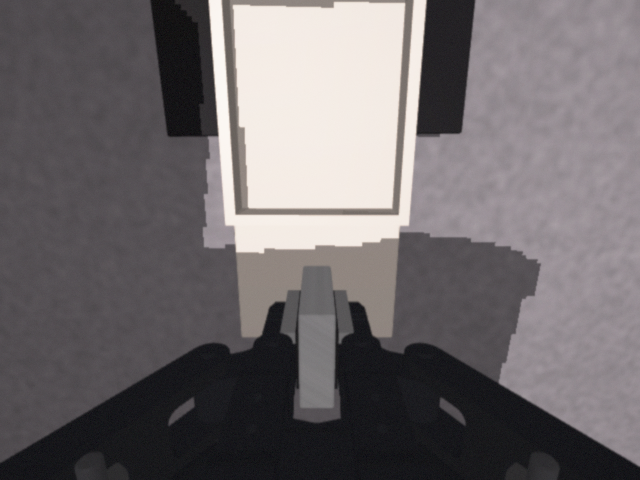

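```bash
python3 - <<'E'
from h import *
np.set_printoptions(precision=1,suppress=True)
for p in [(168,136),(462,133),(152,0),(475,0)]: print(onz('wrist',p,6))
print('tray walls rear', onz('wrist',(226,226),24+6), onz('wrist',(411,226),24+6))
E
```

```text
[453.4  23.8   6. ]
[576.7  28.1   6. ]
[452.   73.3   6. ]
[574.7  76.6   6. ]
tray walls rear [481.8  -8.3  30. ] [552.7  -6.5  30. ]
```

```bash
python3 -m crank '[[0.2,-0.5,0.2,0,0,0,-1],[0,0,0,0,0.45,0,-1],[0,0,0,0,0,0,-1],[0,0,0,0,0,0.8,-1],[0,0,0,0,0,1,-1],[0,0,0,0,0,1,-1],[0,0,0,0,0,1,-1],[0,0,0,0,0,0.8,-1],[0,0,0,0,0,0,-1],[0,0,0,0,0,0,-1]]' 80; python3 - <<'E'
from h import *
p=r.sense()['eef_pos']; y=p[1]+20
go([514.8-.034*(y-26.5),y,27.2],2.0)
E
```

```text
clock: 7.42
eef_pos: [516.3, 4.7, 28.8]
tcp_rot: [-1.57, -0.001, 0.033]
contact_force: [-0.4, -0.2, -1.7]
opening: 0.132
t 7.4167 pos [516.3   4.7  28.8] rot [-8.996e+01 -4.000e-02  1.890e+00] F [-0.4 -0.2 -1.7] open 0.132
need turn deg [-0.04 -0.11  0.04] shift cm [-0.07  0.16  2.  ]
```

```bash
python3 -m crank '[[0,-0.1,0,-0.08,0.1,0,-1],[0,0,0,0,0,0.5,-1],[0,0,0,0,0,0.8,-1],[0,0,0,0,0,0.8,-1],[0,0,0,0,0,0.8,-1],[0,0,0,0,0,0.8,-1],[0,0,0,0,0,0.8,-1],[0,0,0,0,0,0.5,-1],[0,0,0,0,0,0,-1],[0,0,0,0,0,0,-1]]' 80; python3 - <<'E'
from h import *
p=r.sense()['eef_pos']; y=89
go([514.8-.034*(y-26.5),y,27.2],2.0)
cv2.imwrite('pics/w8.png',cams.grab_frame('wrist'));
E
```

```text
clock: 8.25
eef_pos: [513.5, 60.5, 27.8]
tcp_rot: [-1.57, -0.001, 0.036]
contact_force: [-0.2, 0.1, -2.4]
opening: 0.125
t 8.25 pos [513.5  60.5  27.8] rot [-8.996e+01 -6.000e-02  2.030e+00] F [-0.2  0.1 -2.4] open 0.125
need turn deg [-0.04  0.03  0.06] shift cm [0.02 0.07 2.85]
```

View pics/w8.png

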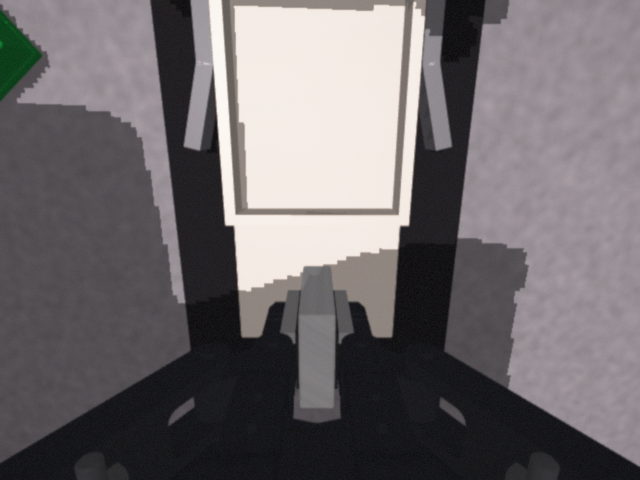

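```bash
python3 -m crank '[[0,0,0,0,0.05,0.3,-1],[0,0,0,0,0,0.4,-1],[0,0,0,0,0,0.4,-1],[0,0,0,0,0,0.4,-1],[0,0,0,0,0,0.4,-1],[0,0,0,0,0,0.3,-1],[0,0,0,0,0,0.2,-1],[0,0,0,0,0,0,-1],[0,0,0,0,0,0,-1],[0,0,0,0,0,0,-1]]' 80; python3 - <<'E'
from h import *
y=89
go([514.8-.034*(y-26.5),y,27.2],2.0)
E
```

```text
clock: 9.13
eef_pos: [512.5, 86.1, 27.2]
tcp_rot: [-1.57, -0.001, 0.034]
contact_force: [0.0, -0.4, -1.8]
opening: 0.132
t 9.1333 pos [512.5  86.1  27.2] rot [-8.997e+01 -5.000e-02  1.960e+00] F [ 0.  -0.4 -1.8] open 0.132
need turn deg [-0.03 -0.04  0.05] shift cm [0.02 0.   0.29]
```

```bash
python3 -m crank '[[0,0,0,0,0,0.15,-1],[0,0,0,0,0,0.15,-1],[0,0,0,0,0,0.15,-1],[0,0,0,0,0,0.15,-1],[0,0,0,0,0,0.15,-1],[0,0,0,0,0,0.15,-1],[0,0,0,0,0,0.15,-1],[0,0,0,0,0,0.15,-1],[0,0,0,0,0,0.15,-1],[0,0,0,0,0,0.15,-1]]' 80; python3 - <<'E'
from h import *
y=89
go([514.8-.034*(y-26.5),y,27.2],2.0)
cv2.imwrite('pics/w9.png',cams.grab_frame('wrist'));
f=cams.grab_frame('scene'); cv2.imwrite('pics/s9.png',cv2.resize(f[270:390,340:460],None,fx=5,fy=5)) 
E
```

```text
clock: 9.97
eef_pos: [512.9, 89.2, 28.8]
tcp_rot: [-1.586, -0.0, 0.039]
contact_force: [0.2, -13.2, 3.0]
opening: 0.134
t 9.9667 pos [512.9  89.2  28.8] rot [-9.087e+01 -3.000e-02  2.220e+00] F [  0.2 -13.2   3. ] open 0.134
need turn deg [0.87 0.22 0.03] shift cm [-0.03  0.16 -0.01]
```

View pics/s9.png

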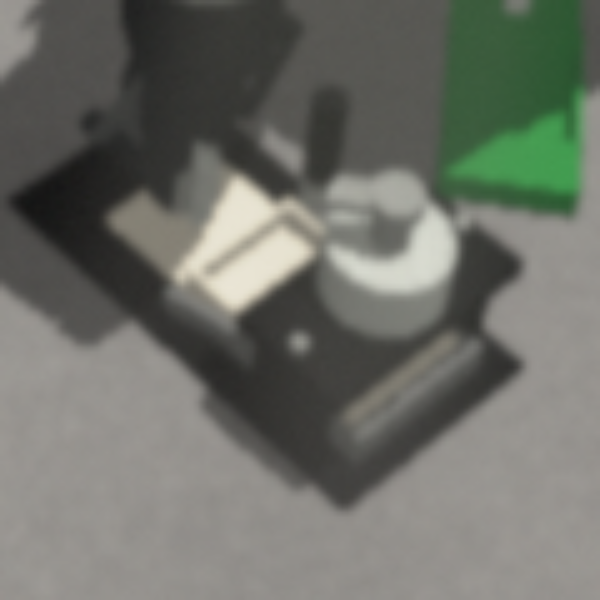

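```bash
python3 -m crank '[[0.8,0.2,0,0,0.1,0,-1],[0,0,0,0,0.05,0.05,-1],[0,0,0,0,0,0.1,-1],[0,0,0,0,0,0.1,-1],[0,0,0,0,0,0.1,-1],[0,0,0,0,0,0.05,-0.5],[0,0,0,0,0,0,0],[0,0,0,0,0,0,0.3],[0,0,0,0,0,0,0.3],[0,0,0,0,0,0,0.3]]' 80; python3 - <<'E'
from h import *
y=89
go([514.8-.034*(y-26.5),y,27.2],2.0)
cv2.imwrite('pics/w10.png',cams.grab_frame('wrist'));
E
```

```text
clock: 10.9
eef_pos: [514.1, 90.5, 28.0]
tcp_rot: [-1.576, -0.002, 0.036]
contact_force: [-1.0, 0.9, 0.5]
opening: 0.649
t 10.9 pos [514.1  90.5  28. ] rot [-90.32  -0.14   2.06] F [-1.   0.9  0.5] open 0.649
need turn deg [0.32 0.06 0.14] shift cm [-0.15  0.08 -0.15]
```

View pics/w10.png

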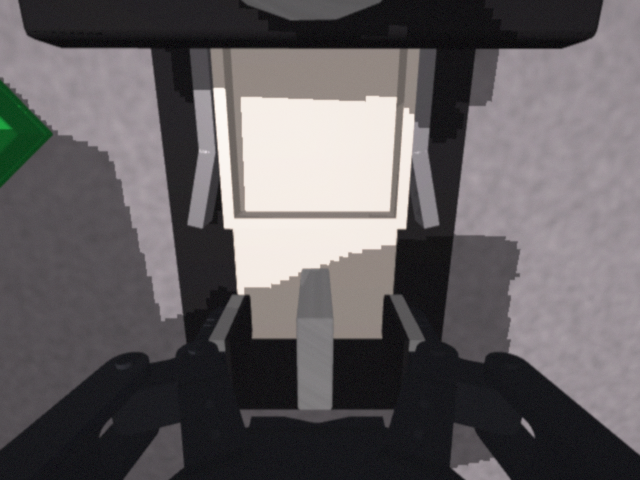

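```bash
python3 - <<'E'
from h import *
np.set_printoptions(precision=1,suppress=True)
a=[onz('wrist',p,20) for p in [(203,152),(423,152)]]; b=[onz('wrist',p,24.5) for p in [(224,229),(407,229)]]
print(a,b,(a[0]+a[1]-b[0]-b[1])/2)
f=[onz('wrist',p,56) for p in [(298,318),(332,318),(333,408),(299,408)]]; print('fin',np.mean(f,0))
f=cams.grab_frame('side'); cv2.imwrite('pics/d10.png',cv2.resize(f[100:250,240:390],None,fx=4,fy=4))
E
```

```text
[array([469.1, 154.6,  20. ]), array([551. , 157.6,  20. ])] [array([476.9, 126.4,  24.5]), array([547.2, 129. ,  24.5])] [-2.  28.5 -4.5]
fin [513.5  89.4  56. ]
```

View pics/d10.png

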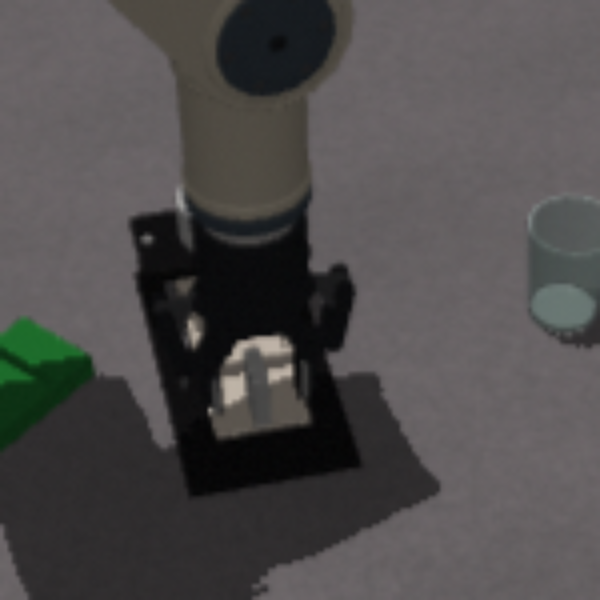

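```bash
python3 -m crank '[[0,0,0,0,-0.5,0,0.5],[0,0,0,0,-1.5,0,0.8],[0,0,0,0,-3,0,1],[0,0,0,0,-3.5,0,1],[0,0,0,0,-4,0,1],[0,0,0,0,-4,0,1],[0,0,0,0,-4,0,1],[0,0,0,0,-2,0,1],[0,0,0,0,-1,0,1],[0,0,0,0,0,0,1]]' 80; python3 - <<'E'
from h import *
go([532,191,270],2.0)
cv2.imwrite('pics/w11.png',cams.grab_frame('wrist'));
f=cams.grab_frame('side'); cv2.imwrite('pics/d11.png',f)
f=cams.grab_frame('scene'); cv2.imwrite('pics/s11.png',f)
cv2.imwrite('pics/s11c.png',cv2.resize(f[270:390,340:460],None,fx=5,fy=5,interpolation=cv2.INTER_CUBIC)) 
E
```

```text
clock: 11.83
eef_pos: [511.4, 92.0, 276.8]
tcp_rot: [-1.576, 0.0, 0.036]
contact_force: [0.4, 0.7, -0.7]
opening: 1.0
t 11.8333 pos [511.4  92.  276.8] rot [-9.031e+01  2.000e-02  2.080e+00] F [ 0.4  0.7 -0.7] open 1.0
need turn deg [ 0.31  0.08 -0.02] shift cm [2.42 0.62 9.82]
```

View pics/w11.png

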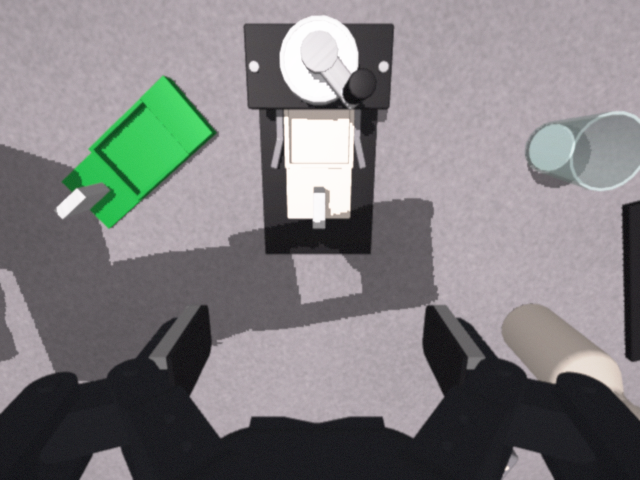

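View pics/s11c.png

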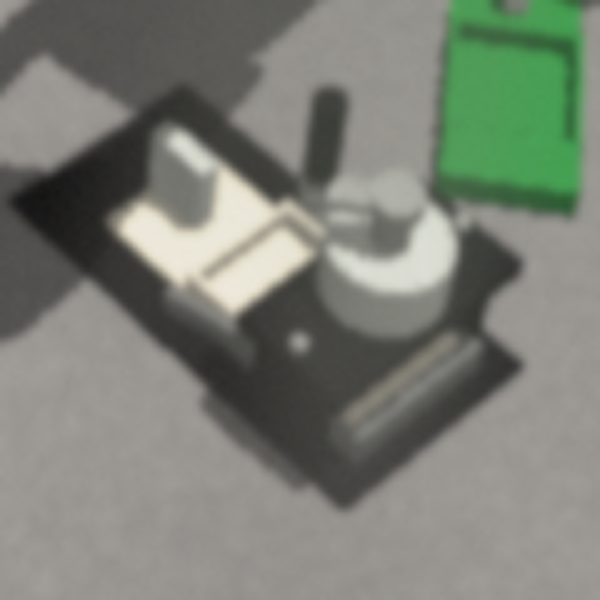

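```bash
python3 - <<'E'
from h import *
np.set_printoptions(precision=1,suppress=True)
w=cv2.imread('pics/w11.png'); cv2.imwrite('pics/w11c.png',cv2.resize(w[0:120,240:400],None,fx=5,fy=5,interpolation=cv2.INTER_CUBIC))
print('hub',onz('wrist',(319.5,51),138),'boss',onz('wrist',(319,58),106),'handle',onz('wrist',(363,82),195))
E
```

```text
hub [505.5 214.4 138. ] boss [505.1 215.5 106. ] handle [529.5 190.  195. ]
```

View pics/w11c.png

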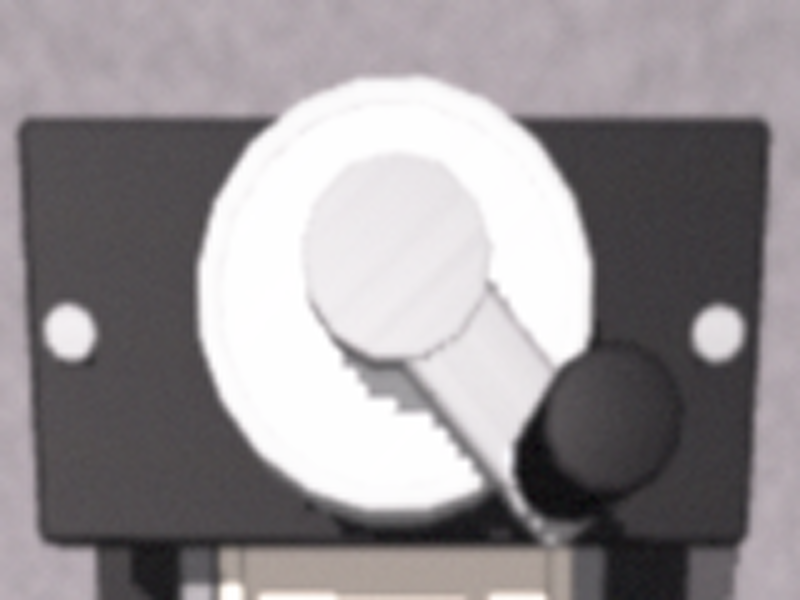

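```bash
python3 -m crank '[[0.3,0,0,0.3,0,1,1],[0,0,0,0.4,0,1.8,1],[0,0,0,0.4,0,2,1],[0,0,0,0.4,0,2,1],[0,0,0,0.4,0,1.8,1],[0,0,0,0.3,0.5,0.9,1],[0,0,0,0,1.2,0,1],[0,0,0,0,1.2,0,1],[0,0,0,0,1,0,1],[0,0,0,0,0,0,1]]' 40; python3 - <<'E'
from h import *
go([531,191,164],2.0)
cv2.imwrite('pics/w12.png',cams.grab_frame('wrist'));
E
```

```text
clock: 12.82
eef_pos: [521.8, 194.1, 215.0]
tcp_rot: [-1.575, 0.03, 0.035]
contact_force: [-0.7, -0.2, -0.0]
opening: 0.999
t 12.8167 pos [521.8 194.1 215. ] rot [-90.26   1.74   2.03] F [-0.7 -0.2 -0. ] open 0.999
need turn deg [ 0.26  0.03 -1.74] shift cm [ 1.06  5.07 -0.32]
```

View pics/w12.png

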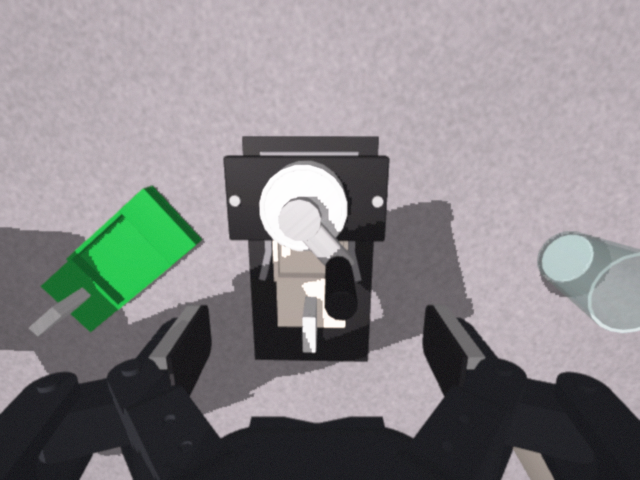

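```bash
python3 - <<'E'
from h import *
np.set_printoptions(precision=1,suppress=True)
w=cv2.imread('pics/w12.png'); cv2.imwrite('pics/w12c.png',cv2.resize(w[130:330,210:400],None,fx=3,fy=3,interpolation=cv2.INTER_CUBIC))
print('hub',onz('wrist',(299,220),138),'handle',onz('wrist',(341,307),195), 'stopline', onz('wrist',(310,153),20), 'boss',onz('wrist',(303,209),106))
go([531,191,164],2.0)
E
```

```text
hub [508. 216. 138.] handle [532.5 189.7 195. ] stopline [507.9 247.5  20. ] boss [508.3 215.9 106. ]
t 12.8667 pos [522.  194.1 215.8] rot [-90.2   1.7   2. ] F [-1.5 -0.  -1.5] open 0.994
need turn deg [ 0.2  0.  -1.7] shift cm [ 1.   5.2 -0.3]
```

View pics/w12c.png

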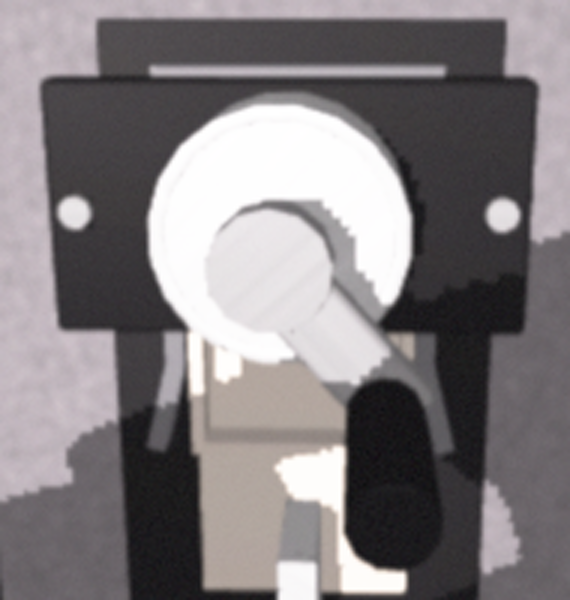

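```bash
python3 -m crank '[[0.2,0,-1.7,1,0,-0.35,1],[0,0,0,0,0,0,1],[0,0,0,0,1,0,1],[0,0,0,0,1.2,0,1],[0,0,0,0,1.2,0,1],[0,0,0,0,1,0,1],[0,0,0,0,0.5,0,1],[0,0,0,0,0,0,1],[0,0,0,0,0,0,1],[0,0,0,0,0,0,1]]' 40; python3 - <<'E'
from h import *
go([532,190.5,165],2.0)
cv2.imwrite('pics/w13.png',cams.grab_frame('wrist'));
E
```

```text
clock: 13.7
eef_pos: [530.8, 190.1, 161.1]
tcp_rot: [-1.572, 0.005, 0.033]
contact_force: [-0.6, 0.0, -0.1]
opening: 0.998
t 13.7 pos [530.8 190.1 161.1] rot [-90.08   0.28   1.9 ] F [-0.6  0.  -0.1] open 0.998
need turn deg [ 0.08 -0.1  -0.28] shift cm [ 0.12 -0.39  0.04]
```

View pics/w13.png

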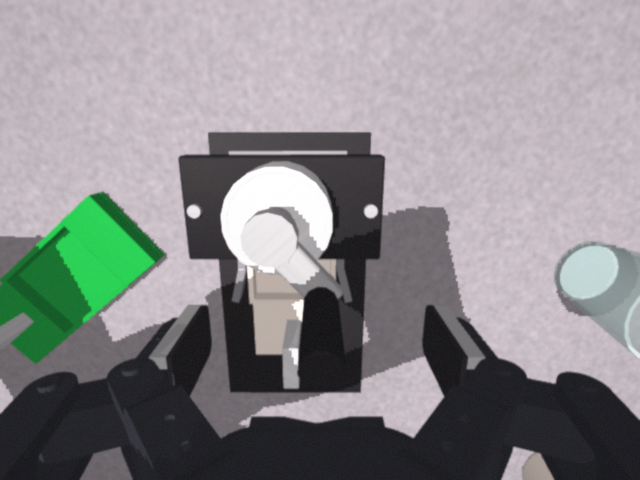

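```bash
python3 -m crank '[[0,0,-0.3,0.12,-0.4,0,1],[0,0,0,0,0,0,0.5],[0,0,0,0,0,0,-1],[0,0,0,0,0,0,-1],[0,0,0,0,0,0,-1],[0,0,0,0,0,0,-1],[0,0,0,0,0,0,-1],[0,0,0,0,0,0,-1],[0,0,0,0,0,0,-1],[0,0,0,0,0,0,-1]]' 40; python3 - <<'E'
from h import *
go([532,190.5,165],2.0)
cv2.imwrite('pics/w14.png',cams.grab_frame('wrist'));
E
```

```text
clock: 14.58
eef_pos: [533.5, 190.8, 168.1]
tcp_rot: [-1.571, -0.005, 0.033]
contact_force: [0.9, 0.1, 0.4]
opening: 0.175
t 14.5833 pos [533.5 190.8 168.1] rot [-89.99  -0.29   1.9 ] F [0.9 0.1 0.4] open 0.175
need turn deg [-0.01 -0.1   0.29] shift cm [-0.15  0.31 -0.02]
```

View pics/w14.png

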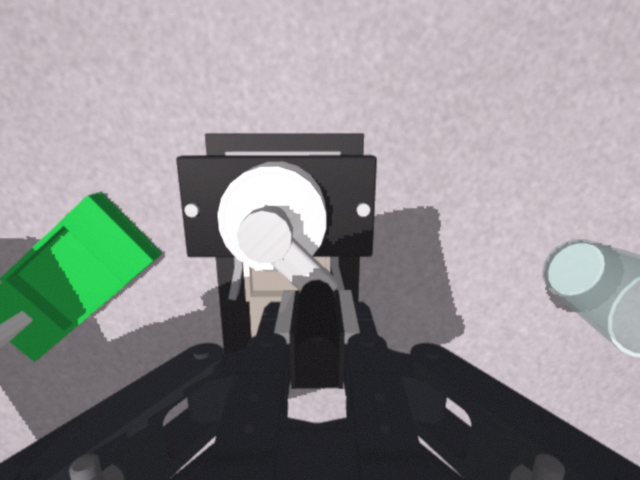

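```bash
cat >> h.py <<'E'
A=np.array([508.2,215.8])
def pol(d_deg,n,rad=35.2,zt=168,look=None,A=A):
    s=r.sense(); p=s['eef_pos']; d=p[:2]-A; th=np.degrees(np.arctan2(d[1],d[0]))
    go([p[0],p[1],zt],2.0)
    print('theta %.1f rad %.1f'%(th,np.hypot(*d)),'torque',np.round(s['wrist_torque'],2))
    R=Ro.from_euler('xyz',s['tcp_rot']); prev=p.copy(); out=[]
    for k in range(1,n+1):
        t=np.radians(th+d_deg*k/n); q=np.array([A[0]+rad*np.cos(t),A[1]+rad*np.sin(t),p[2]])
        v=R.inv().apply(q-prev)/10; out.append([round(v[0],2),round(v[2],2)]); prev=q
    print('steps x,z cm',out)
    if look:
        w=cams.grab_frame('wrist'); cv2.imwrite('pics/%s.png'%look,w)
        M=T(); i=cams.camera_info('wrist'); C=np.linalg.inv(M@i['hand_eye'])
        def pr(P):
            c=C@np.append(P,1); q=i['intrinsics']@np.array([c[0],-c[1],-c[2]]); return q[:2]/q[2]
        u,v=pr([*A,130]).astype(int); y0=max(0,v-60); x0=max(0,u-80)
        c=cv2.resize(w[y0:y0+120,x0:x0+160],None,fx=5,fy=5,interpolation=cv2.INTER_CUBIC)
        for z,col in [(138,(0,0,255)),(130,(255,0,0)),(122,(0,160,0))]:
            ps=np.array([pr([A[0]+18*np.cos(a),A[1]+18*np.sin(a),z]) for a in np.linspace(0,6.283,60)])
            ps=((ps-[x0,y0]+.5)*5-.5).astype(int)
            cv2.polylines(c,[ps],True,col,1)
        cv2.imwrite('pics/%sc.png'%look,c)
E
python3 -m crank '[[0,0,0.3,0.2,0,0.22,-1],[0,0,0,0.2,0,0.22,-1],[0,0,0,0.17,0,0.26,-1],[0,0,0,0.17,0,0.26,-1],[0,0,0,0.12,0,0.28,-1],[0,0,0,0.12,0,0.28,-1],[0,0,0,0,0,0,-1],[0,0,0,0,0,0,-1],[0,0,0,0,0,0,-1],[0,0,0,0,0,0,-1]]' 40; python3 -c "
from h import *
pol(12,3,look='w15')"
```

```text
clock: 15.47
eef_pos: [542.6, 207.9, 167.2]
tcp_rot: [-1.572, 0.004, 0.034]
contact_force: [-0.8, -0.3, -0.5]
opening: 0.173
t 15.4667 pos [542.6 207.9 167.2] rot [-90.06   0.21   1.93] F [-0.8 -0.3 -0.5] open 0.173
need turn deg [ 0.06 -0.07 -0.21] shift cm [-0.   -0.08 -0.  ]
theta -13.0 rad 35.4 torque [-0.03  0.05  0.01]
steps x,z cm [[np.float64(0.04), np.float64(0.24)], [np.float64(0.04), np.float64(0.24)], [np.float64(0.02), np.float64(0.24)]]
```

View pics/w15c.png

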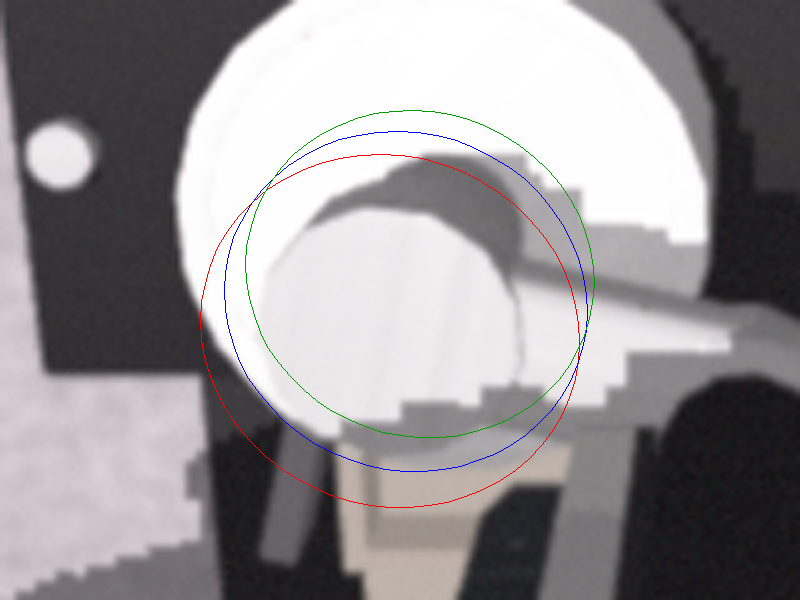

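```bash
sed -i 's/+18\*np/+12.5*np/g' h.py; python3 -m crank '[[0,0,-0.2,0.04,0,0.24,-1],[0,0,0,0.04,0,0.24,-1],[0,0,0,0.02,0,0.24,-1],[0,0,0,0,0,0,-1],[0,0,0,0,0,0,-1],[0,0,0,0,0,0,-1],[0,0,0,0,0,0,-1],[0,0,0,0,0,0,-1],[0,0,0,0,0,0,-1],[0,0,0,0,0,0,-1]]' 40; python3 -c "
from h import *
pol(12,3,look='w16')"
```

```text
clock: 16.35
eef_pos: [543.4, 215.5, 167.3]
tcp_rot: [-1.572, -0.0, 0.033]
contact_force: [-1.4, -0.4, 0.0]
opening: 0.172
t 16.35 pos [543.4 215.5 167.3] rot [-9.007e+01 -1.000e-02  1.910e+00] F [-1.4 -0.4  0. ] open 0.172
need turn deg [ 0.07 -0.09  0.01] shift cm [ 0.   -0.07 -0.  ]
theta -0.5 rad 35.2 torque [-0.11  0.11  0.01]
steps x,z cm [[np.float64(-0.0), np.float64(0.25)], [np.float64(-0.02), np.float64(0.25)], [np.float64(-0.03), np.float64(0.24)]]
```

View pics/w16c.png

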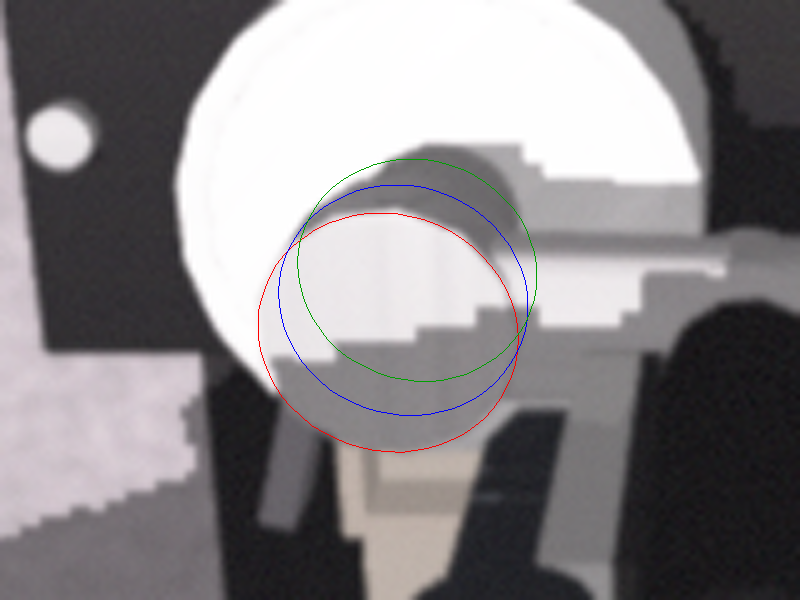

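```bash
python3 -m crank '[[0,0,0,0,0,0.25,-1],[0,0,0,-0.02,0,0.25,-1],[0,0,0,-0.03,0,0.25,-1],[0,0,0,0,0,0,-1],[0,0,0,0,0,0,-1],[0,0,0,0,0,0,-1],[0,0,0,0,0,0,-1],[0,0,0,0,0,0,-1],[0,0,0,0,0,0,-1],[0,0,0,0,0,0,-1]]' 40; python3 -c "
from h import *
pol(14,3,look='w17')"
```

```text
clock: 17.23
eef_pos: [542.4, 223.6, 167.2]
tcp_rot: [-1.572, 0.0, 0.033]
contact_force: [-0.6, -0.7, -0.0]
opening: 0.177
t 17.2333 pos [542.4 223.6 167.2] rot [-9.009e+01  1.000e-02  1.910e+00] F [-0.6 -0.7 -0. ] open 0.177
need turn deg [ 0.09 -0.09 -0.01] shift cm [-0.   -0.08 -0.  ]
theta 12.8 rad 35.1 torque [-0.07  0.1  -0.03]
steps x,z cm [[np.float64(-0.06), np.float64(0.28)], [np.float64(-0.09), np.float64(0.27)], [np.float64(-0.11), np.float64(0.26)]]
```

View pics/w17c.png

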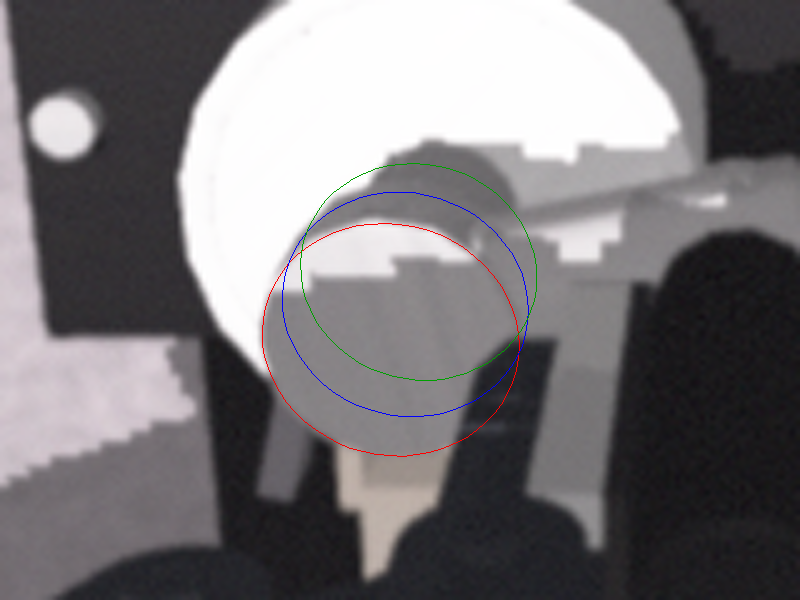

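Not dropped yet at ~58° (hub fits the red 138 mm circle). Continue.

```bash
python3 -m crank '[[0,0,0,-0.06,0,0.27,-1],[0,0,0,-0.08,0,0.26,-1],[0,0,0,-0.1,0,0.26,-1],[0,0,0,0,0,0,-1],[0,0,0,0,0,0,-1],[0,0,0,0,0,0,-1],[0,0,0,0,0,0,-1],[0,0,0,0,0,0,-1],[0,0,0,0,0,0,-1],[0,0,0,0,0,0,-1]]' 40; python3 -c "
from h import *
pol(14,3,look='w18')"
```

```text
clock: 18.12
eef_pos: [539.2, 232.0, 167.1]
tcp_rot: [-1.573, 0.001, 0.034]
contact_force: [-2.0, -1.9, -0.0]
opening: 0.177
t 18.1167 pos [539.2 232.  167.1] rot [-9.013e+01  4.000e-02  1.920e+00] F [-2.  -1.9 -0. ] open 0.177
need turn deg [ 0.13 -0.08 -0.04] shift cm [-0.   -0.09 -0.  ]
theta 27.6 rad 35.0 torque [-0.11  0.14 -0.03]
steps x,z cm [[np.float64(-0.11), np.float64(0.26)], [np.float64(-0.15), np.float64(0.24)], [np.float64(-0.17), np.float64(0.23)]]
```

View pics/w18c.png

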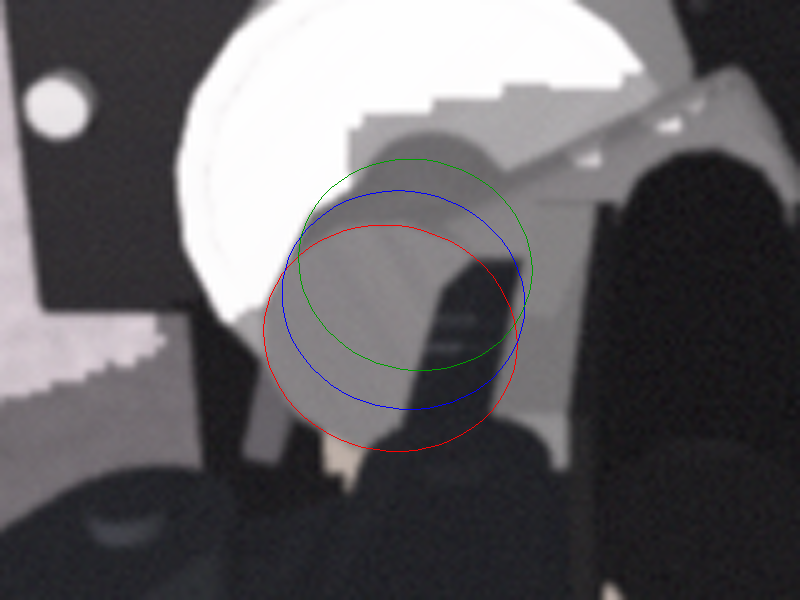

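```bash
python3 -m crank '[[0,0,0,-0.11,0,0.26,-1],[0,0,0,-0.14,0,0.24,-1],[0,0,0,-0.16,0,0.23,-1],[0,0,0,0,0,0,-1],[0,0,0,0,0,0,-1],[0,0,0,0,0,0,-1],[0,0,0,0,0,0,-1],[0,0,0,0,0,0,-1],[0,0,0,0,0,0,-1],[0,0,0,0,0,0,-1]]' 40; python3 -c "
from h import *
pol(14,3,look='w19')"
```

```text
clock: 19.0
eef_pos: [533.8, 239.4, 166.8]
tcp_rot: [-1.574, 0.002, 0.034]
contact_force: [-1.6, -1.5, -0.3]
opening: 0.178
t 19.0 pos [533.8 239.4 166.8] rot [-90.18   0.11   1.93] F [-1.6 -1.5 -0.3] open 0.178
need turn deg [ 0.18 -0.07 -0.11] shift cm [-0.   -0.12 -0.  ]
theta 42.8 rad 34.8 torque [-0.21  0.19  0.01]
steps x,z cm [[np.float64(-0.17), np.float64(0.23)], [np.float64(-0.21), np.float64(0.19)], [np.float64(-0.23), np.float64(0.17)]]
```

View pics/w19c.png

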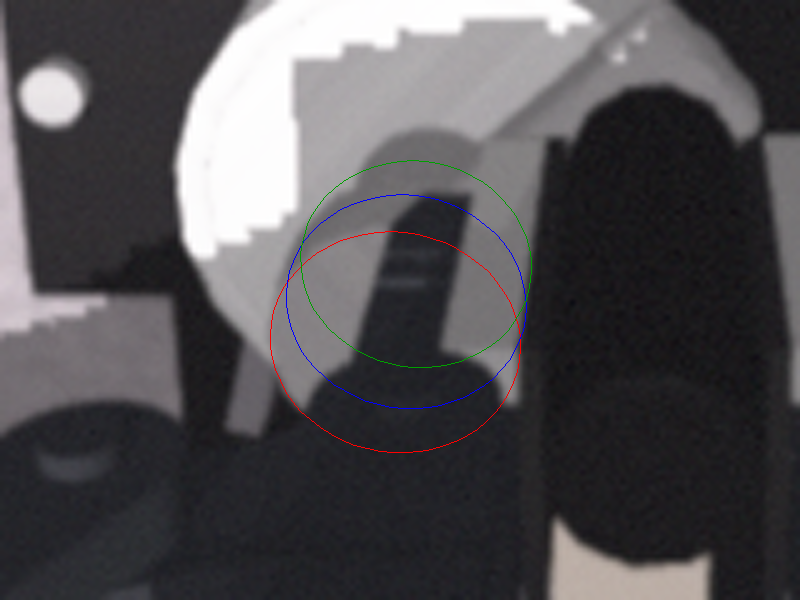

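```bash
cat >> h.py <<'E'
def sc(n):
    f=cams.grab_frame('scene'); a=cv2.resize(f[270:360,365:465],None,fx=4,fy=4,interpolation=cv2.INTER_CUBIC)
    w=cv2.resize(cv2.imread('pics/%sc.png'%n),(480,360)); o=np.zeros((360,880,3),np.uint8); o[:, :480]=w; o[:,480:]=a
    cv2.imwrite('pics/%sm.png'%n,cv2.resize(o,(790,323)))
E
python3 -m crank '[[0,0,0,-0.17,0,0.23,-1],[0,0,0,-0.2,0,0.19,-1],[0,0,0,-0.22,0,0.17,-1],[0,0,0,0,0,0,-1],[0,0,0,0,0,0,-1],[0,0,0,0,0,0,-1],[0,0,0,0,0,0,-1],[0,0,0,0,0,0,-1],[0,0,0,0,0,0,-1],[0,0,0,0,0,0,-1]]' 40; python3 -c "
from h import *
pol(14,3,look='w20');sc('w20')"
```

```text
clock: 19.88
eef_pos: [526.9, 245.0, 166.6]
tcp_rot: [-1.575, 0.002, 0.034]
contact_force: [-1.4, -2.5, 0.3]
opening: 0.179
t 19.8833 pos [526.9 245.  166.6] rot [-90.25   0.13   1.94] F [-1.4 -2.5  0.3] open 0.179
need turn deg [ 0.25 -0.06 -0.13] shift cm [-0.   -0.14 -0.  ]
theta 57.4 rad 34.7 torque [-0.41  0.23  0.01]
steps x,z cm [[np.float64(-0.21), np.float64(0.19)], [np.float64(-0.25), np.float64(0.13)], [np.float64(-0.26), np.float64(0.11)]]
```

View pics/w20m.png

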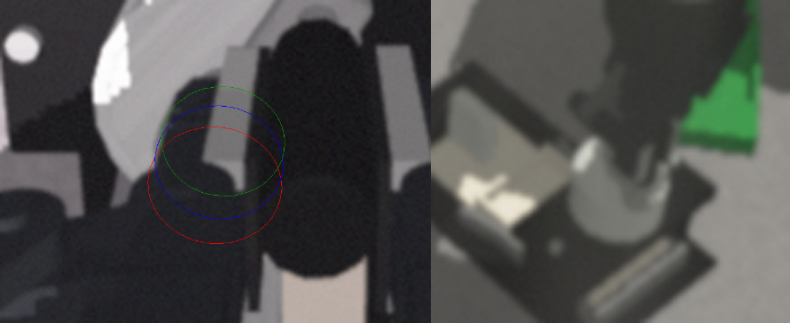

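```bash
python3 -c "
import cv2,numpy as np
for n in ['w19','w20']:
    c=cv2.imread('pics/%sc.png'%n); g=(255*(c/255.)**0.45).astype(np.uint8); cv2.imwrite('pics/%sg.png'%n,cv2.resize(g,(640,480)))
"
```

```text
(no output)
```

View pics/w19g.png

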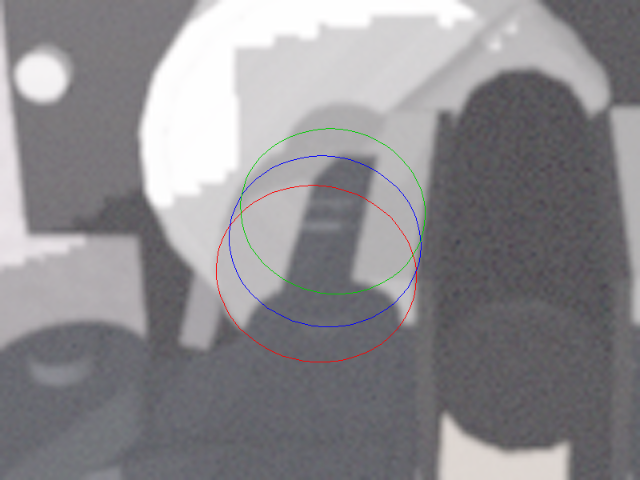

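View pics/w20g.png

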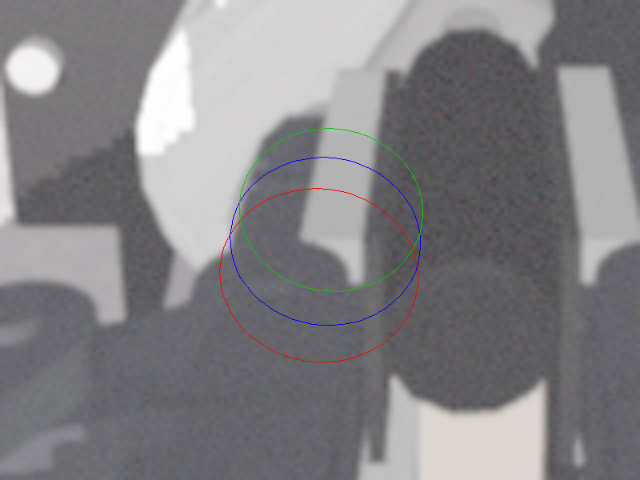

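```bash
cat >> h.py <<'E'
def armview(n,zs=((137,(0,0,255)),(129,(255,0,0)),(121,(0,160,0)))):
    w=cams.grab_frame('wrist') if not n.startswith('=') else cv2.imread('pics/%s.png'%n[1:]); n=n.strip('=')
    M=T(); i=cams.camera_info('wrist'); C=np.linalg.inv(M@i['hand_eye'])
    def pr(P):
        c=C@np.append(P,1); q=i['intrinsics']@np.array([c[0],-c[1],-c[2]]); return q[:2]/q[2]
    p=M[:2,3]; d=p-A; e=d/np.hypot(*d); H=A+35.2*e
    g=(255*(w/255.)**0.5).astype(np.uint8)
    c=cv2.resize(g[100:350,200:450],None,fx=2.4,fy=2.4,interpolation=cv2.INTER_CUBIC); big=c.copy()
    for z,col in zs:
        for ctr,rr in ((H,8),(A,12.5)):
            ps=np.array([pr([ctr[0]+rr*np.cos(a),ctr[1]+rr*np.sin(a),z]) for a in np.linspace(0,6.283,60)])
            cv2.polylines(big,[((ps-[200,100]+.5)*2.4-.5).astype(int)],True,col,1)
    cv2.imwrite('pics/%sa.png'%n,big)
E
python3 -c "
from h import *
armview('=w20')"
```

```text
(no output)
```

View pics/w20a.png

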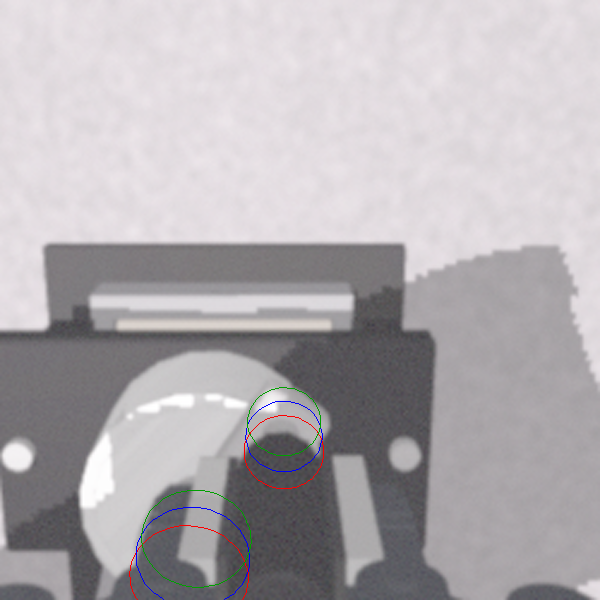

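```bash
python3 - <<'E'
import h; from h import *
M=np.eye(4); M[:3,:3]=Ro.from_euler('xyz',[-90.18,.11,1.93],degrees=True).as_matrix(); M[:3,3]=[533.8,239.4,166.8]
h.T=lambda:M
armview('=w19')
E
```

```text
(no output)
```

View pics/w19a.png

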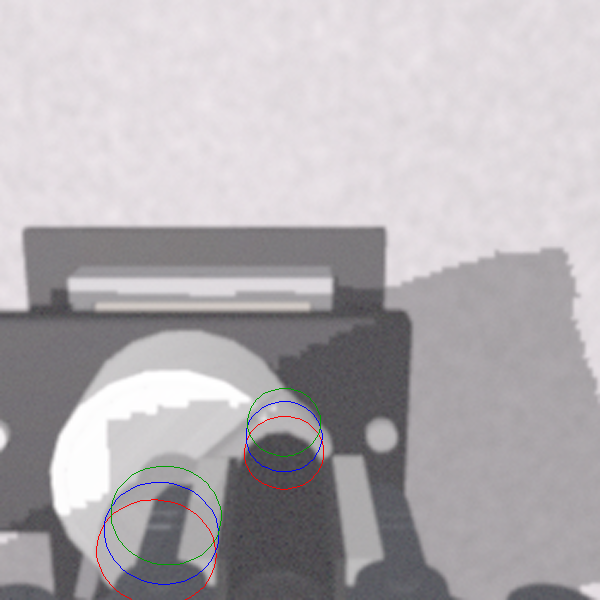

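```bash
python3 - <<'E'
import cv2,numpy as np
o=[]
for n in ['w18','w19','w20']:
    w=cv2.imread('pics/%s.png'%n); g=(255*(w/255.)**0.5).astype(np.uint8)
    o.append(cv2.resize(g[240:310,280:350],(264,264*1),interpolation=cv2.INTER_CUBIC))
cv2.imwrite('pics/cmp.png',np.hstack(o))
E
```

```text
(no output)
```

View pics/cmp.png

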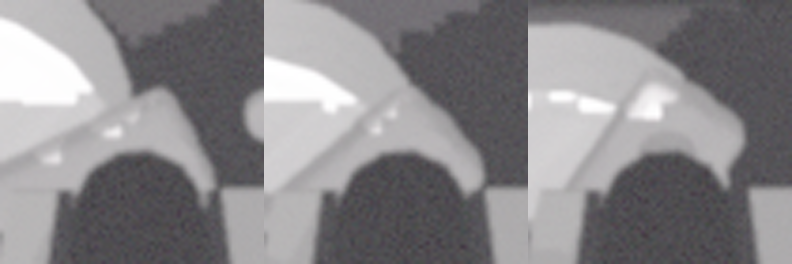

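```bash
python3 - <<'E'
from h import *
np.set_printoptions(precision=1,suppress=True)
P={'w18':([-90.13,.04,1.92],[539.2,232,167.1],[(160,88),(212,180)]),'w19':([-90.18,.11,1.93],[533.8,239.4,166.8],[(146,85),(214,170)]),'w20':([-90.25,.13,1.94],[526.9,245,166.6],[(122,75),(217,133)])}
for n,(rt,p,cs) in P.items():
    M=np.eye(4); M[:3,:3]=Ro.from_euler('xyz',rt,degrees=True).as_matrix(); M[:3,3]=p
    e=(np.array(p[:2])-A); e/=np.hypot(*e); nn=np.array([-e[1],e[0]])
    for z in (137,129): print(n,z,[ (lambda q:(q@e,q@nn))(onz('wrist',(280+c[0]*70/264,240+c[1]*70/264),z,M)[:2]-A) for c in cs])
E
```

```text
w18 137 [(np.float64(42.79799805252695), np.float64(10.83446116957911)), (np.float64(43.43354902844016), np.float64(-3.417306781308044))]
w18 129 [(np.float64(41.61580493894358), np.float64(8.085977330737009)), (np.float64(42.28282675330478), np.float64(-6.871501261433604))]
w19 137 [(np.float64(44.143195804887704), np.float64(9.971807535669413)), (np.float64(43.212792710998485), np.float64(-4.472665930760137))]
w19 129 [(np.float64(42.221255562489944), np.float64(7.697452004049023)), (np.float64(41.24467725413614), np.float64(-7.4638899514460135))]
w20 137 [(np.float64(45.63964229437147), np.float64(10.53922243128156)), (np.float64(46.04966478535162), np.float64(-3.7553521933140708))]
w20 129 [(np.float64(43.16279815051779), np.float64(8.982406240520477)), (np.float64(43.593206436803484), np.float64(-6.022876402995575))]
```

```bash
python3 - <<'E'
from h import *
f=cams.grab_frame('side'); g=(255*(f/255.)**0.5).astype(np.uint8); a=cv2.resize(g[125:195,255:335],(400,350),interpolation=cv2.INTER_CUBIC)
f=cams.grab_frame('scene'); g=(255*(f/255.)**0.6).astype(np.uint8);b=cv2.resize(g[280:350,385:465],(400,350),interpolation=cv2.INTER_CUBIC)
cv2.imwrite('pics/v20.png',np.hstack([a,b]))
E
```

```text
(no output)
```

View pics/v20.png

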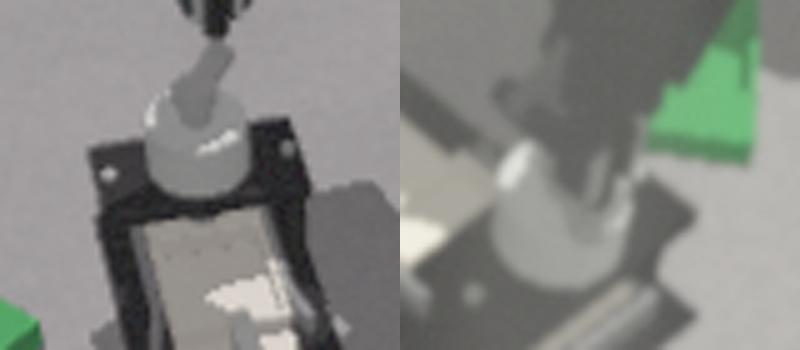

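```bash
cat >> h.py <<'E'
def sv(name,img=None,zs=((138,(0,0,255)),(130,(255,0,0)),(122,(0,160,0)))):
    f=cams.grab_frame('side') if img is None else img
    i=cams.camera_info('side')
    g=(255*(f/255.)**0.5).astype(np.uint8); a=cv2.resize(g[120:195,255:335],(800,750),interpolation=cv2.INTER_CUBIC)[:600]
    b=a.copy()
    for z,col in zs:
        ps=[]
        for t in np.linspace(0,6.283,50):
            c=i['view']@np.array([A[0]+12.5*np.cos(t),A[1]+12.5*np.sin(t),z,1]); q=i['intrinsics']@np.array([c[0],-c[1],-c[2]]); ps.append((q[:2]/q[2]-[255,120]+.5)*10-.5)
        cv2.polylines(b,[np.array(ps).astype(int)],True,col,1)
    cv2.imwrite('pics/%s.png'%name,cv2.resize(np.hstack([a[:,200:600],b[:,200:600]]),(800,600)))
E
python3 -c "
from h import *
sv('sv0',cv2.imread('pics/side0.png')); sv('sv20')"
```

```text
(no output)
```

View pics/sv0.png

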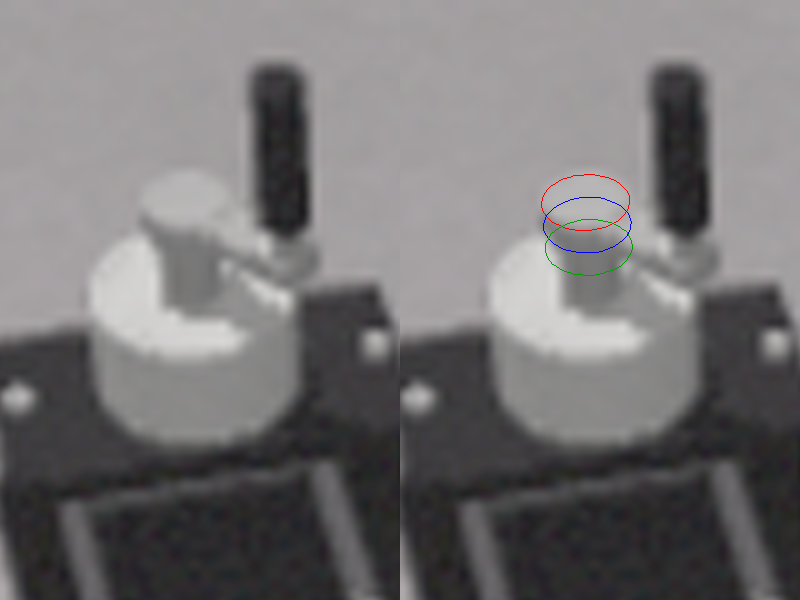

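View pics/sv20.png

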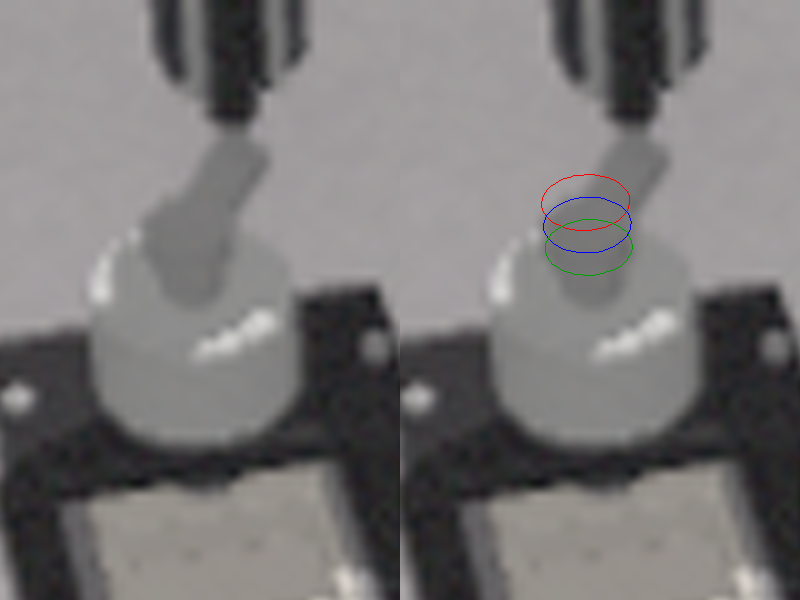

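```bash
python3 -c "
from h import *
pol(-60,8,rad=35.3)"
```

```text
t 20.1333 pos [526.9 245.  166.6] rot [-90.25   0.13   1.94] F [-1.9 -3.3  0.1] open 0.176
need turn deg [ 0.25 -0.06 -0.13] shift cm [-0.   -0.14 -0.  ]
theta 57.5 rad 34.7 torque [-0.36  0.16 -0.04]
steps x,z cm [[np.float64(0.4), np.float64(-0.24)], [np.float64(0.32), np.float64(-0.33)], [np.float64(0.28), np.float64(-0.37)], [np.float64(0.23), np.float64(-0.4)], [np.float64(0.17), np.float64(-0.43)], [np.float64(0.11), np.float64(-0.45)], [np.float64(0.05), np.float64(-0.46)], [np.float64(-0.01), np.float64(-0.46)]]
```

```bash
python3 -m crank '[[0.25,0,-0.1,0.4,-0.14,-0.24,-1],[0,0,0,0.32,0,-0.33,-1],[0,0,0,0.28,0,-0.37,-1],[0,0,0,0.23,0,-0.4,-1],[0,0,0,0.17,0,-0.43,-1],[0,0,0,0.11,0,-0.45,-1],[0,0,0,0.05,0,-0.46,-1],[0,0,0,-0.01,0,-0.46,-1],[0,0,0,0,0,0,-1],[0,0,0,0,0,0,-1]]' 40; python3 -c "
from h import *
pol(-60,8,rad=35.3); sv('sv21')"
```

```text
clock: 20.97
eef_pos: [543.4, 211.7, 167.5]
tcp_rot: [-1.568, 0.004, 0.033]
contact_force: [-4.1, 1.3, -0.4]
opening: 0.175
t 20.9667 pos [543.4 211.7 167.5] rot [-89.85   0.24   1.88] F [-4.1  1.3 -0.4] open 0.175
need turn deg [-0.15 -0.12 -0.24] shift cm [-0.   -0.05  0.  ]
theta -6.6 rad 35.5 torque [ 0.1   0.49 -0.01]
steps x,z cm [[np.float64(-0.11), np.float64(-0.45)], [np.float64(-0.16), np.float64(-0.43)], [np.float64(-0.21), np.float64(-0.41)], [np.float64(-0.26), np.float64(-0.38)], [np.float64(-0.31), np.float64(-0.34)], [np.float64(-0.35), np.float64(-0.3)], [np.float64(-0.39), np.float64(-0.25)], [np.float64(-0.42), np.float64(-0.2)]]
```

View pics/sv21.png

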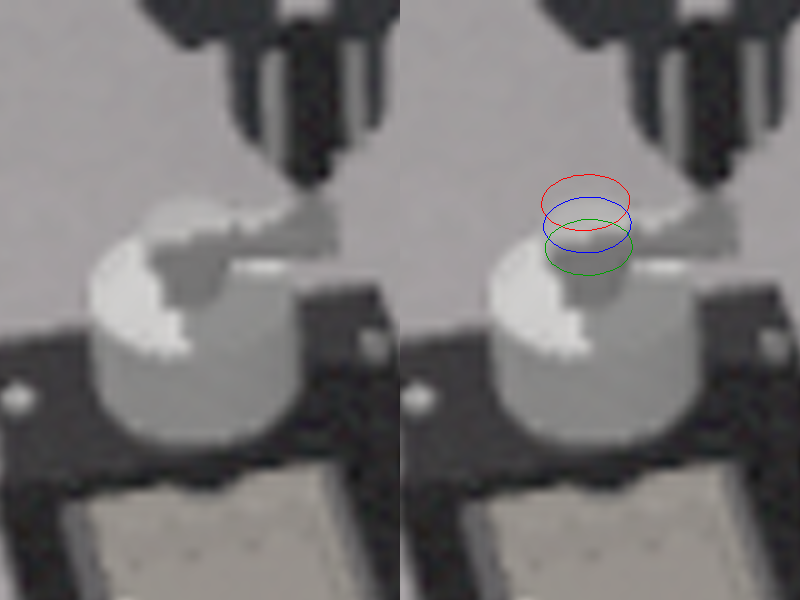

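```bash
sed -i 's/^A=.*/A=np.array([507.9,215.3])/' h.py; python3 -m crank '[[-0.15,0,-0.2,-0.12,-0.05,-0.45,-1],[0,0,0,-0.16,0,-0.43,-1],[0,0,0,-0.21,0,-0.41,-1],[0,0,0,-0.26,0,-0.38,-1],[0,0,0,-0.31,0,-0.34,-1],[0,0,0,-0.35,0,-0.3,-1],[0,0,0,-0.39,0,-0.25,-1],[0,0,0,-0.42,0,-0.2,-1],[0,0,0,0,0,0,-1],[0,0,0,0,0,0,-1]]' 40; python3 -c "
from h import *
pol(-60,8,rad=35)"
```

```text
clock: 21.85
eef_pos: [521.9, 182.7, 169.5]
tcp_rot: [-1.567, -0.006, 0.033]
contact_force: [-0.8, 3.6, -0.0]
opening: 0.175
t 21.85 pos [521.9 182.7 169.5] rot [-89.8   -0.35   1.89] F [-0.8  3.6 -0. ] open 0.175
need turn deg [-0.2  -0.11  0.35] shift cm [-0.    0.15 -0.  ]
theta -66.7 rad 35.5 torque [ 0.45  0.19 -0.01]
steps x,z cm [[np.float64(-0.45), np.float64(-0.09)], [np.float64(-0.45), np.float64(-0.08)], [np.float64(-0.46), np.float64(-0.02)], [np.float64(-0.46), np.float64(0.04)], [np.float64(-0.45), np.float64(0.1)], [np.float64(-0.43), np.float64(0.16)], [np.float64(-0.41), np.float64(0.21)], [np.float64(-0.38), np.float64(0.26)]]
```

```bash
python3 -m crank '[[-0.2,0,0.35,-0.45,0.15,-0.09,-1],[0,0,0,-0.45,0,-0.08,-1],[0,0,0,-0.46,0,-0.02,-1],[0,0,0,-0.46,0,0.04,-1],[0,0,0,-0.45,0,0.1,-1],[0,0,0,-0.43,0,0.16,-1],[0,0,0,-0.41,0,0.21,-1],[0,0,0,-0.38,0,0.26,-1],[0,0,0,0,0,0,-1],[0,0,0,0,0,0,-1]]' 40; python3 -c "
from h import *
pol(-60,8,rad=35); sv('sv22')"
```

```text
clock: 22.68
eef_pos: [486.2, 188.0, 168.9]
tcp_rot: [-1.571, -0.006, 0.034]
contact_force: [1.2, 1.3, 0.3]
opening: 0.176
t 22.6833 pos [486.2 188.  168.9] rot [-90.03  -0.36   1.96] F [1.2 1.3 0.3] open 0.176
need turn deg [ 0.03 -0.04  0.36] shift cm [-0.    0.09  0.  ]
theta -128.5 rad 34.9 torque [ 0.14 -0.14 -0.09]
steps x,z cm [[np.float64(-0.34), np.float64(0.31)], [np.float64(-0.28), np.float64(0.36)], [np.float64(-0.23), np.float64(0.39)], [np.float64(-0.18), np.float64(0.42)], [np.float64(-0.12), np.float64(0.44)], [np.float64(-0.07), np.float64(0.45)], [np.float64(-0.01), np.float64(0.46)], [np.float64(0.05), np.float64(0.45)]]
```

View pics/sv22.png

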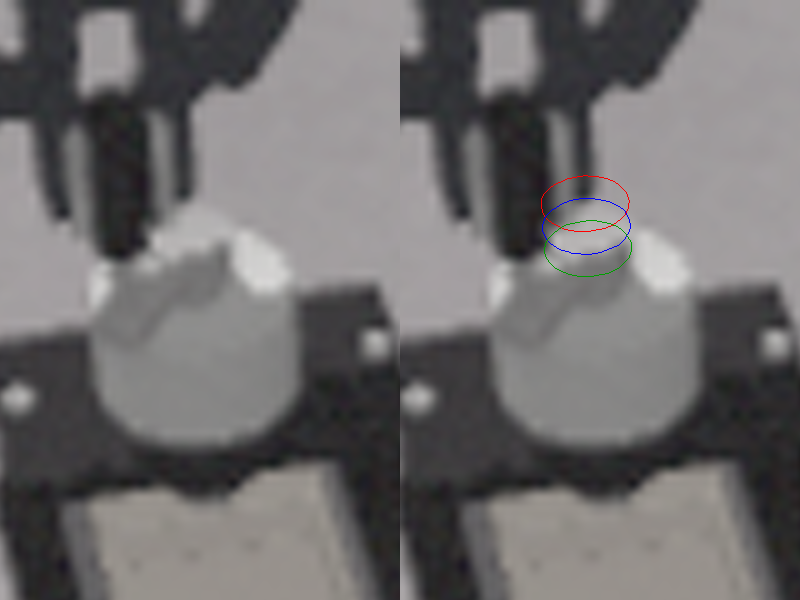

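Screw is going down. Continue (186° done).

```bash
python3 -m crank '[[0,0,0.35,-0.34,0.1,0.31,-1],[0,0,0,-0.28,0,0.36,-1],[0,0,0,-0.23,0,0.39,-1],[0,0,0,-0.18,0,0.42,-1],[0,0,0,-0.12,0,0.44,-1],[0,0,0,-0.07,0,0.45,-1],[0,0,0,-0.01,0,0.46,-1],[0,0,0,0.05,0,0.45,-1],[0,0,0,0,0,0,-1],[0,0,0,0,0,0,-1]]' 40; python3 -c "
from h import *
pol(-60,8,rad=35)"
```

```text
clock: 23.57
eef_pos: [474.2, 223.4, 168.0]
tcp_rot: [-1.573, -0.003, 0.035]
contact_force: [2.8, -1.5, -0.4]
opening: 0.174
t 23.5667 pos [474.2 223.4 168. ] rot [-90.12  -0.19   2.01] F [ 2.8 -1.5 -0.4] open 0.174
need turn deg [0.12 0.01 0.19] shift cm [-0.  0.  0.]
theta 166.5 rad 34.7 torque [-0.22 -0.53 -0.02]
steps x,z cm [[np.float64(0.12), np.float64(0.44)], [np.float64(0.21), np.float64(0.41)], [np.float64(0.26), np.float64(0.38)], [np.float64(0.3), np.float64(0.34)], [np.float64(0.35), np.float64(0.3)], [np.float64(0.38), np.float64(0.25)], [np.float64(0.41), np.float64(0.2)], [np.float64(0.43), np.float64(0.14)]]
```

```bash
python3 -m crank '[[0.1,0,0.2,0.14,0,0.44,-1],[0,0,0,0.21,0,0.41,-1],[0,0,0,0.26,0,0.38,-1],[0,0,0,0.3,0,0.34,-1],[0,0,0,0.35,0,0.3,-1],[0,0,0,0.38,0,0.25,-1],[0,0,0,0.41,0,0.2,-1],[0,0,0,0.43,0,0.14,-1],[0,0,0,0,0,0,-1],[0,0,0,0,0,0,-1]]' 40; python3 -c "
from h import *
pol(-52,7,rad=35);sv('sv23')"
```

```text
clock: 24.4
eef_pos: [498.3, 248.8, 166.2]
tcp_rot: [-1.576, 0.007, 0.035]
contact_force: [0.4, -3.5, -0.5]
opening: 0.178
t 24.4 pos [498.3 248.8 166.2] rot [-90.27   0.39   2.  ] F [ 0.4 -3.5 -0.5] open 0.178
need turn deg [ 0.27  0.01 -0.39] shift cm [-0.   -0.18 -0.  ]
theta 106.0 rad 34.8 torque [-0.31 -0.26  0.02]
steps x,z cm [[np.float64(0.44), np.float64(0.1)], [np.float64(0.45), np.float64(0.02)], [np.float64(0.45), np.float64(-0.04)], [np.float64(0.44), np.float64(-0.09)], [np.float64(0.43), np.float64(-0.15)], [np.float64(0.4), np.float64(-0.21)], [np.float64(0.37), np.float64(-0.26)]]
```

View pics/sv23.png

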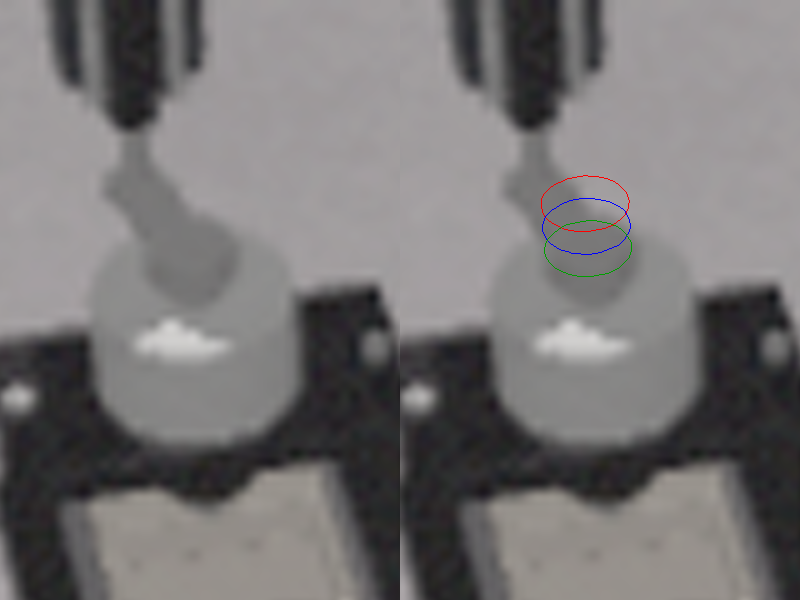

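```bash
python3 -m crank '[[0.2,0,-0.4,0.44,-0.15,0.1,-1],[0,0,0,0.44,0,0.02,-1],[0,0,0,0.44,0,-0.04,-1],[0,0,0,0.43,0,-0.09,-1],[0,0,0,0.42,0,-0.15,-1],[0,0,0,0.38,0,-0.21,-1],[0,0,0,0.36,0,-0.26,-1],[0,0,0,0,0,0,-1],[0,0,0,0,0,0,-1],[0,0,0,0,0,0,-1]]' 40; python3 -c "
from h import *
pol(-4,1,rad=35);sv('sv24')
f=cams.grab_frame('scene');cv2.imwrite('pics/s24.png',f)"
```

```text
clock: 25.28
eef_pos: [529.1, 243.4, 167.4]
tcp_rot: [-1.57, 0.002, 0.034]
contact_force: [-0.9, 0.6, -0.5]
opening: 0.171
t 25.2833 pos [529.1 243.4 167.4] rot [-89.96   0.14   1.93] F [-0.9  0.6 -0.5] open 0.171
need turn deg [-0.04 -0.07 -0.14] shift cm [-0.   -0.06  0.  ]
theta 52.9 rad 35.2 torque [-0.   -0.01 -0.02]
steps x,z cm [[np.float64(0.17), np.float64(-0.18)]]
```

View pics/sv24.png

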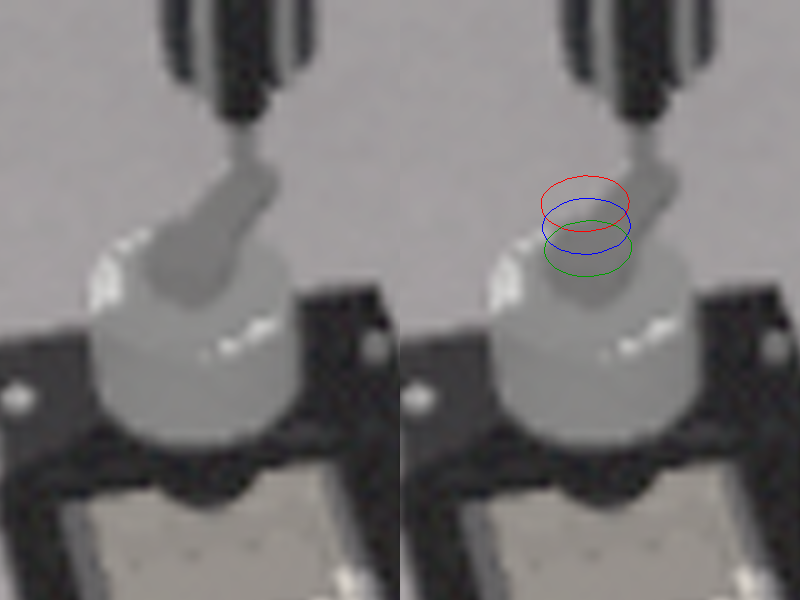

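View pics/s24.png

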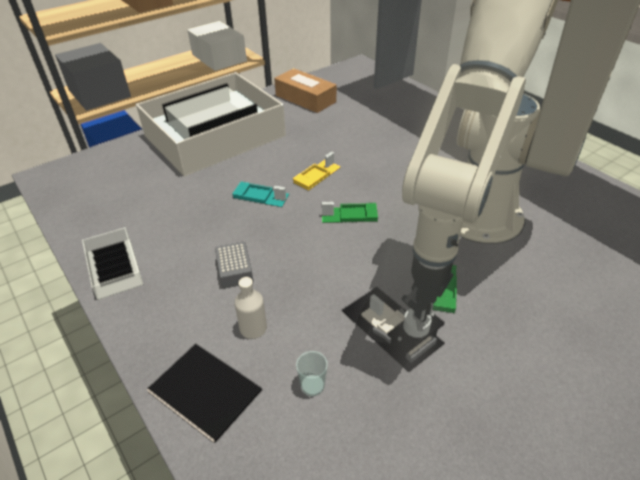

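```bash
python3 -c "
from h import *
w=cams.grab_frame('wrist');cv2.imwrite('pics/w24.png',w)
g=(255*(w/255.)**0.6).astype(np.uint8);cv2.imwrite('pics/w24c.png',cv2.resize(g[180:260,200:360],None,fx=5,fy=5,interpolation=cv2.INTER_CUBIC))"
```

```text
(no output)
```

View pics/w24c.png

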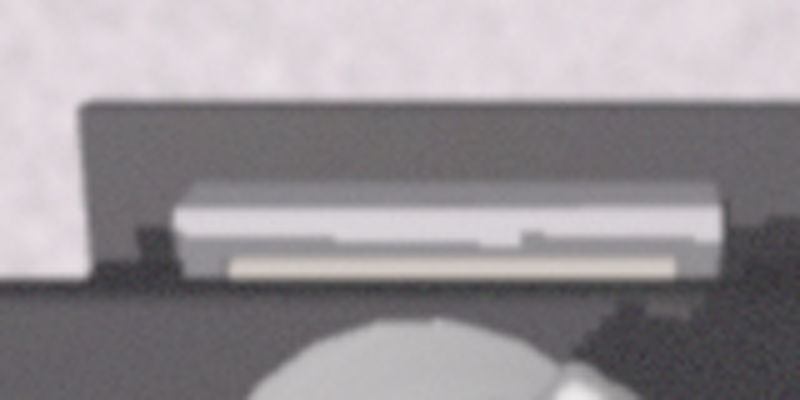

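```bash
python3 -c "
from h import *
np.set_printoptions(precision=1,suppress=True)
for v in (185,205,257): print(onz('wrist',(290,180+(v+.5)/5-.5),24.5), onz('wrist',(290,180+(v+.5)/5-.5),20))
go([0,0,0],2)"
```

```text
[507.3 252.6  24.5] [507.  251.5  20. ]
[507.3 249.4  24.5] [507.  248.3  20. ]
[507.5 241.   24.5] [507.1 239.8  20. ]
t 25.4333 pos [529.1 243.4 167.5] rot [-90.    0.1   1.9] F [-0.4 -1.   0.2] open 0.174
need turn deg [-0.  -0.1 -0.1] shift cm [-53.7  16.9 -22.5]
```

```bash
python3 -c "
from h import *
print(order.sign_off()); s=r.sense(); print(s['clock'],s['contact_force'],s['opening'])"
```

```text
the job is handed in; nothing more can be done
None
the job is handed in; nothing more can be done
```

I slid the white tray into the stand until its nose pressed on the end stop at about 13 N, started the screw, and handed the job in at about 25.5 s.

- **Tray:** I released it upright in the channel. In the last wrist picture its nose edge was at y ≈ 241.0 mm, which is where I estimated home, and no gap to the stop was visible.
- **Backward turn:** I turned the crank anticlockwise by about 103° in small steps. The drop was not felt. The force readings showed nothing clear, so I confirmed it in the side camera: the hub was at about 138 mm at the last clear view, about 73° into the turn, and about 130 mm at the end. It probably dropped within the last 14° step, but the hub was partly hidden by then.
- **Forward turn:** I then turned it clockwise by about 364°, a few degrees past a full turn to allow for having gone slightly beyond the drop. The hub ended at about 122 mm.
- **At hand-in:** The gripper was still holding the handle (opening 0.17) with about 1 N at the wrist. The highest force I read was 13 N, taken at the end of each move rather than continuously. In the last scene picture the bottle, tip box, beaker and look-alike trays looked unmoved, though one green tray was partly hidden behind the arm.

No check failed. The camera positions are only good to about 2 mm. The state read after hand-in was refused, so I have no reading from the final second.

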